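Wedge the test nest up off its base plate

ROBOT

A 6-joint arm with a two-finger parallel gripper is mounted at the origin on the work surface. World frame = base frame: x ahead of the robot, y to its left, z up, the work surface at z = 0. Lengths are in m, angles in rad, forces in N, time in s.
With the tool pointing down it reaches from about 0.375 to 0.975 m from the base axis. Payload 3.8 kg.
Tool frame: the origin (TCP) lies on the centre line of the jaws, within the pads' length; the fingertips stand 14 mm ahead of it and the grasp point (between the pads) lies 5 mm behind it; z points along the fingers, x is the direction in which the jaws open and shut, and the axes are right-handed (so a half turn about z gives the same grasp; the last joint's range is limited). The gripper opens to 85 mm and grips with 20 to 120 N. Pads are 22 mm wide; open, the fingers measure 114 mm over their backs; the gripper's body (76 mm by 85 mm) begins 54 mm behind the grasp point. The pads swing forward as they close: fully open they stand 13 mm farther back than shut.
Start: joints at [-1.184, 0.264, 1.604, -0, 1.274, -0.037], TCP at [0.278, -0.615, 0.245] pointing down, gripper open.
Joint ranges: [-2.63, 2.63], [-0.94, 2.18], [0.31, 2.57], [-1.31, 4.45], [0, 2.66], [-2.55, 2.55]. Speed limits (rad/s): [2.57, 2.57, 3.14, 3.14, 3.14, 3.14].

INTERFACE

Orientations are given as a rotation vector (axis times angle).
In Python, from workcell import bot gives the robot as it stands. The module is installed in compiled form; this text tells all that it offers.
- The arm moves only by the tool arm_command, never from a script. Its argument "steps" is one flat list of numbers, 7 for each row, row after row: the shift along the tool's x, y, z in units of 30 mm (1.0 is 30 mm), then the turn, a rotation vector about the tool's x, y, z in units of 6 degrees (1.0 is 6 degrees), then the opening, from 0 (shut) to 1 (fully open). In form: [tx, ty, tz, ax, ay, az, fingers, tx, ty, tz, ax, ay, az, fingers, ...]. A call has 1 to 10 rows; each row shifts and turns the commanded pose from where the row before left it, along the tool's axes as they then stand; what a row does not reach is not made up. A row lasts 1/8 s, in which the tool goes at most 62.5 mm and 10.7 degrees, less where a joint would pass 70% of its speed; a pose out of reach is approached as far as the arm can. A call is refused whole if a number of a shift passes 1 or a number of a turn 1, either way. A call with a gripper value outside its range is refused whole. The fingers move at their own pace and stop on an object; "squeeze" is the grip in N (left out, the last holds). Time passes only in rows, so rows that do not move let the fingers close. It gives the time, the measured TCP pose, the force and the opening at its end, in the units of the state.
- bot.read_state(): the state, without advancing time (a new reading comes with each control period).
- bot.read_camera(name): name is "side" or "top" or "wrist"; returns a dict with "img" (384x512x3 uint8, red, green, blue), "camera_matrix" (3x3 intrinsics, pixels), "k1" (the pictures are not rectified: a ray, as slopes to the right and down, at radius r is drawn at 1 + k1 r^2 times it, then the intrinsics apply), "pose" (4x4, takes a point from camera to world coordinates); the wrist camera has in their place "T_tool_cam" (4x4, takes a point from camera to tool coordinates, whose origin is the TCP and whose axes are the tool frame's). Camera axes: x right, y down, z forward; pixel columns grow to the right and rows downward; lengths in m; the calibration is good to about 2 mm. A picture is of the moment at which its call begins: read the wrist's pose just before it. There is no depth.
- bot.finish_job(): hands the job in, once; it reports no verdict.
The state is a dict: "time": time; "q": joint angles; "joint_vel": joint speeds; "joint_torque": joint torques, N m; "tool_pos": TCP position; "tcp_rot": TCP orientation; "wrist_force": force on the tool from outside, world axes, zero at the start; "torque": the same for the moment, N m; "width": opening from 0.0 (shut) to 1.0 (fully open).
Only numpy, scipy, OpenCV 4.12 (cv2) and the standard library are available. Lean on these libraries where they do the work, as an engineer would, in place of code of your own. Each camera call takes 0.05 s, during which the arm holds its last target.

TASK

The leak-test nest has to come off its base plate for the changeover. Lift the cold plate out of the nest and lean it at a slant against the plain front face of the steel angle plate, its lower edge on the bench, and let go of it; then push the nylon wedge, flat on the base plate, into the pry slot under the front of the nest until the nest's front edge has just come up off the base plate, about 3 to 4 mm, and finish holding the wedge there in the gripper. Nothing but the wedge may lift the nest, and the other things on the bench stay where they are.

Things in the scene. Friction and masses are not known exactly. Their poses are not given: they have to be found in the camera images.
- base_plate: dark steel plate fixed to the bench, top 24 mm above it. Origin on the bench below the middle of the nest's place; x points away from the robot, along the wedge's push. Reaches from x -160 to +85 mm, y -100 to +100 mm: 115 mm of clear plate lies in front of the nest. Pins 12 mm high, 0.8 mm clear behind and beside the nest, stop it from sliding back or sideways.
- nest: aluminium block, 90 (x) x 130 (y) x 34 mm, 0.7 to 1 kg, standing loose on the base plate. Origin at the centre of its underside, axes as the base plate's, front face at x -45 mm. In its top a slot 13 mm wide in x and 15 mm deep, where the cold plate stands. Wedged up in front, it tilts about its rear lower edge.
- nest_lip (a point): middle of the nest's front lower edge, on the plane of its underside (nest frame -45, 0, 0 mm); height 24 mm with the nest flat, growing as the front lifts. The pry slot opens here: cut in the underside, 50 mm wide in y, 5 mm high, 60 mm deep in x.
- cold_plate: flat aluminium plate, 10 mm thick (x), 110 mm wide (y), 130 mm high (z), 0.28 to 0.42 kg; raised channels up to 98 mm on both faces, two hose ports 14 mm high on the top edge at y -38 and +38 mm. Stands upright in the nest's top slot, foot 19 mm above the nest's underside. Origin at the centre of its foot, z up; pinch its top edge between the ports, across its thickness.
- angle_plate: steel angle plate (knee), 70 mm high, 100 mm wide (y), fixed to the bench left or right of the base plate. Origin on the bench at the foot of its plain upright front face, at the face's middle; the face is at x 0 and looks to its own -x (towards the robot's side); flange and ribs lie behind it, to x +70 mm.
- wedge: white nylon wedge, 115 mm long, 28 mm wide, 0.1 kg, lying flat on the bench on the base plate's other side from the angle plate. Origin on its underside below the middle of its grip block, x towards the thin end. Grip block x -20 to +20 mm, 32 mm high; taper 17 mm thick at x +20 mm falling evenly to 2 mm at the thin end, x +95 mm.
- wedge_tip (a point): middle of the wedge's thin end, on its underside (wedge frame 95, 0, 0 mm). The wedge first meets the nest with 15 mm of thin end inside the front face, then lifts the front edge 1 mm per 5 mm pushed, against about 4 to 10 N.
- pump_bottle: clear pump bottle with a white pump head, 56 mm across, 156 mm high; origin centre of its foot; leave it alone
- leak_standard: steel reference-leak cylinder with a valve knob, 38 mm across, 100 mm high; origin centre of its foot; leave it alone
- screwdriver: screwdriver lying on the bench, 170 mm long, black handle; origin under its middle; leave it alone
- caliper: calliper lying on the bench, 205 mm long, black slide; origin under its slide; leave it alone
- fitting: brass hose fitting standing upright, 22 mm across, 38 mm high; origin centre of its foot; leave it alone
- seal_ring: black rubber ring lying flat, 56 mm across, 6 mm high; origin centre of its underside; leave it alone
- grease_jar: small white jar with a steel lid, 52 mm across, 50 mm high; origin centre of its foot; leave it alone

How it is judged:
On the way, in this order (a step that is already met when the one before it is completed fails the run):
1. the cold plate leans at a slant against the angle plate's front face, foot on the bench, let go (angle between cold_plate's own z axis and vertical between 0.12 and 0.6 rad and height (world z) of cold_plate below 0.008 m and contact force between cold_plate and angle_plate above 0.1 N and contact force between each of the arm, the fingers and cold_plate below 0.05 N and x of cold_plate in the frame of angle_plate below 0 m and angle between the y axis of cold_plate and the y axis of angle_plate, either way round below 0.3 rad and linear speed of cold_plate below 0.02 m/s), for 0.3 s.
2. the wedge, held in the gripper, has the nest's front edge just off the base plate (height (world z) of nest_lip between 0.0255 and 0.03 m and contact force between wedge and nest above 0.5 N and contact force between the fingers and wedge above 1 N and contact force between each of the fingers, the arm and nest below 0.1 N and contact force between wedge and base_plate above 0.3 N and angle between wedge's own z axis and vertical below 0.12 rad and x of wedge_tip in the frame of nest above -0.035 m and y of wedge_tip in the frame of nest between -0.025 and 0.025 m and horizontal distance between nest and base_plate below 0.008 m and linear speed of each of nest, wedge below 0.01 m/s), for 0.2 s.
At the end, for the whole second after the job is handed in: Held wedge, flat on the base plate, its thin end 10 mm or more into the pry slot, carries the nest's front edge 1.5 to 6 mm up; nest at rest between its pins, untouched by the robot; cold plate leans, let go, on the angle plate's front (0.12 to 0.6 rad off upright, square within 0.3), foot on bench (all of step 1 and all of step 2); the arm keeps its last pose, push and grip.
It fails at once if the nest heaved up: its front edge more than 12 mm off the base plate (height (world z) of nest_lip above 0.036 m).
It fails at once if another thing on the bench moved more than 25 mm (distance of any of pump_bottle, leak_standard, screwdriver, caliper, fitting, seal_ring, grease_jar from where it was at the start of the episode above 0.025 m).
It also fails if it takes over 58 s, if anything falls off the work surface, if the arm or the gripper's body presses on something with over 40 N, if the wrist force passes 120 N, or if a joint passes its speed limit or range.

## Working session

There is one attempt and no reset: what is moved stays moved. The work goes in short steps, Python scripts to look and compute and a tool call to move; the robot and the scene stay as the last step left them, time stands still between calls to the robot, and variables do not carry over. Pictures are saved under pics/ and viewed, and the job is handed in when it is done.

Besides the shell and the picture viewer there is one more tool, called after "Emit:" as a command line: name --argument value ..., lists and objects as JSON in quotes. arm_command: Moves the arm, as the interface text tells. Its arguments: {"type":"object","properties":{"steps":{"type":"array","items":{"type":"number"}},"squeeze":{"type":"number"}},"required":["steps"]}

```bash
mkdir -p pics
cat > h.py <<'E'
from workcell import bot
import numpy as np, cv2
from scipy.spatial.transform import Rotation as R
def snap(name,fn):
    s=bot.read_state(); c=bot.read_camera(name)
    cv2.imwrite('pics/'+fn+'.png',c['img'][:,:,::-1])
    K=np.array(c['camera_matrix']);k1=c['k1']
    if name=='wrist':
        T=np.eye(4);T[:3,:3]=R.from_rotvec(s['tcp_rot']).as_matrix();T[:3,3]=s['tool_pos'];P=T@np.array(c['T_tool_cam'])
    else: P=np.array(c['pose'])
    np.savez('pics/'+fn+'.npz',K=K,k1=k1,P=P,img=c['img'])
    return K,k1,P
def load(fn):
    d=np.load('pics/'+fn+'.npz');return d['K'],float(d['k1']),d['P']
def ray(cal,u,v):
    K,k1,P=cal
    x=np.array([(u-K[0,2])/K[0,0],(v-K[1,2])/K[1,1]])
    y=cv2.undistortPoints(np.array([[[u,v]]],float),K,np.array([k1,0,0,0,0.]))[0,0]
    return P[:3,3],P[:3,:3]@np.array([y[0],y[1],1])
def atz(cal,u,v,z):
    o,d=ray(cal,u,v);return o+d*(z-o[2])/d[2]
def proj(cal,p):
    K,k1,P=cal;q=P[:3,:3].T@(np.array(p,float)-P[:3,3]);s=q[:2]/q[2];s=s*(1+k1*(s@s));return K[0,0]*s[0]+K[0,2],K[1,1]*s[1]+K[1,2]
E
python3 - <<'E'
from h import *
print(bot.read_state())
for n in ['top','side','wrist']:
    K,k,P=snap(n,n+'0');print(n,K.tolist(),k,np.round(P,3).tolist())
    i=cv2.imread(f'pics/{n}0.png');cv2.imwrite(f'pics/{n}0b.png',cv2.resize(i,(800,600),interpolation=cv2.INTER_CUBIC))
E
```

```text
{'time': 0.0, 'q': array([-1.18388969e+00,  2.64787067e-01,  1.60538417e+00, -4.81464477e-06,
        1.27370610e+00, -3.68799654e-02]), 'joint_vel': array([-3.59536360e-05, -7.55292989e-04,  1.07005156e-03,  1.69447362e-04,
       -1.23055552e-03, -6.17508517e-04]), 'joint_torque': array([ 6.39274822e-04, -5.15096605e+01, -3.67317796e+01, -1.06009165e-04,
        1.28565927e-02,  1.18640909e-05]), 'tool_pos': array([ 0.27731239, -0.61462895,  0.24393366]), 'tcp_rot': array([-2.63785508,  1.70385259,  0.00294365]), 'wrist_force': array([ 0.45209746, -0.26733303, -0.31690903]), 'torque': array([0.00729111, 0.00379101, 0.0356983 ]), 'width': 0.9998572094452497}
top [[348.5357266026242, 0.0, 258.4534594875177], [0.0, 348.5357266026242, 183.5346542317565], [0.0, 0.0, 1.0]] 0.030489851844462942 [[0.006, -0.993, 0.115, 0.48], [-1.0, -0.004, 0.018, 0.026], [-0.017, -0.115, -0.993, 0.903], [0.0, 0.0, 0.0, 1.0]]
side [[365.7534494537557, 0.0, 256.98395210428305], [0.0, 365.7534494537557, 188.50249390454155], [0.0, 0.0, 1.0]] 0.010578736509532964 [[-0.998, -0.04, 0.045, 0.52], [-0.06, 0.581, -0.812, 0.9], [0.007, -0.813, -0.583, 0.683], [0.0, 0.0, 0.0, 1.0]]
wrist [[337.44654451552304, 0.0, 255.34270667361903], [0.0, 337.44654451552304, 196.5047169818642], [0.0, 0.0, 1.0]] -0.057889466734548665 [[0.411, -0.88, -0.239, 0.337], [-0.912, -0.397, -0.106, -0.587], [-0.001, 0.261, -0.965, 0.373], [0.0, 0.0, 0.0, 1.0]]
```

View pics/top0b.png

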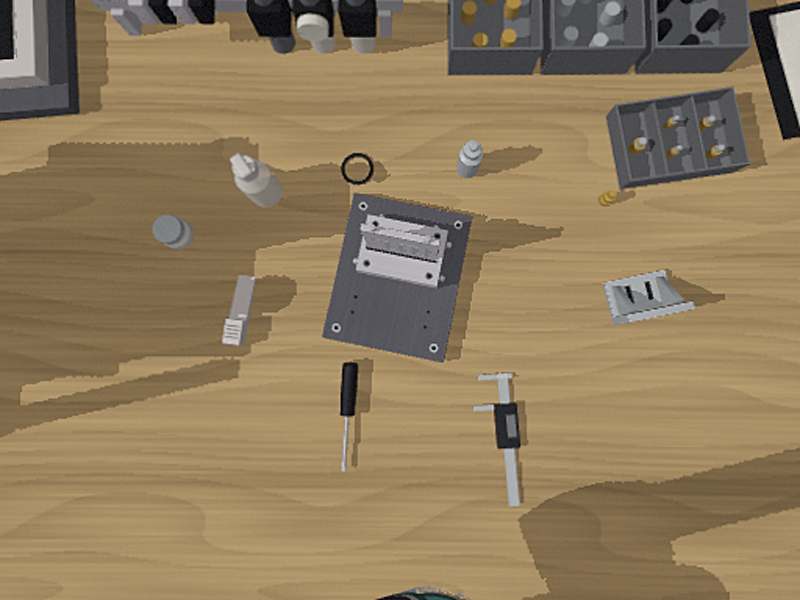

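View pics/side0b.png

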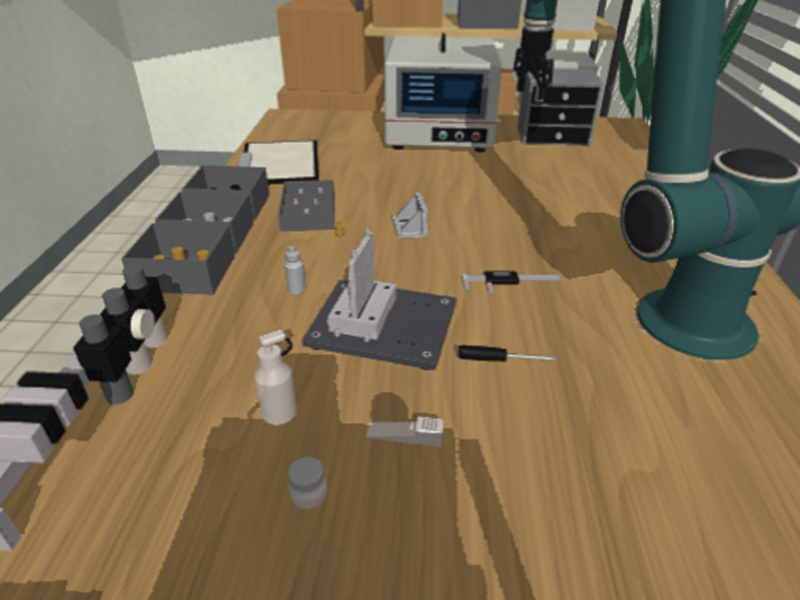

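View pics/wrist0b.png

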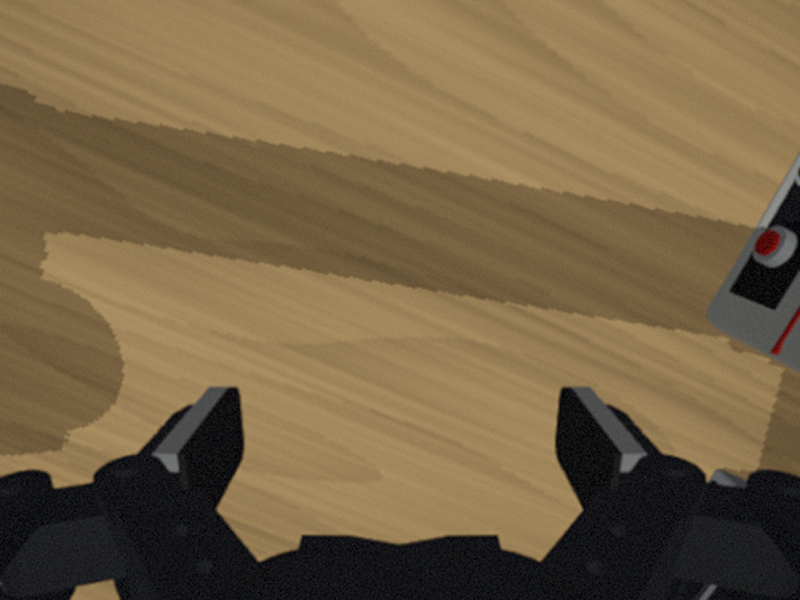

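The top view shows the base plate with corners at about (357,194), (472,214), (444,362) and (323,338). The cold plate stands in the nest at about (403,240). The angle plate is on the right at about (645,297), and the wedge is on the left with its grip block at (233,332) and thin end at (247,278). The side view agrees with this. Next I'll measure from enlarged crops.

Run:
```python
from h import *
i=cv2.imread('pics/top0.png')
def crop(x0,y0,w,h,fn,im=i):
    s=min(800/w,600/h);cv2.imwrite('pics/'+fn+'.png',cv2.resize(im[y0:y0+h,x0:x0+w],None,fx=s,fy=s,interpolation=cv2.INTER_CUBIC));print(fn,s)
crop(200,115,110,120,'c_base');crop(375,160,80,60,'c_ang');crop(130,165,45,65,'c_wed')
c=load('top0')
f=lambda U,V,z:atz(c,(U+.5)/1.5625-.5,(V+.5)/1.5625-.5,z)
for p in [(357,194),(472,214),(444,362),(323,338)]:print(np.round(f(*p,.024),4))
```

```text
c_base 5.0
c_ang 10.0
c_wed 9.23076923076923
[0.7358 0.1205 0.024 ]
[ 0.7024 -0.0694  0.024 ]
[ 0.4608 -0.023   0.024 ]
[0.4978 0.1715 0.024 ]
```

View pics/c_base.png

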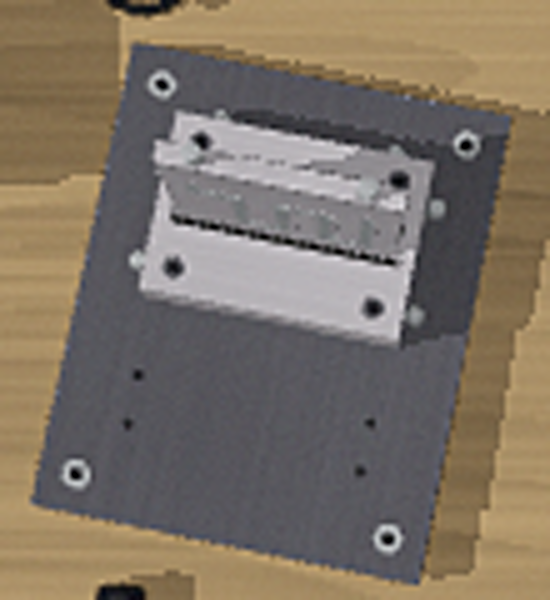

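View pics/c_ang.png

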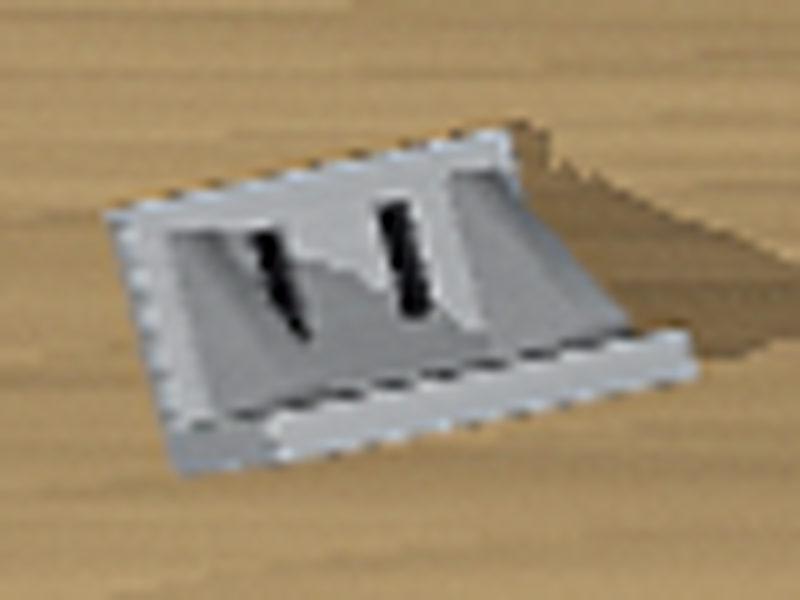

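View pics/c_wed.png

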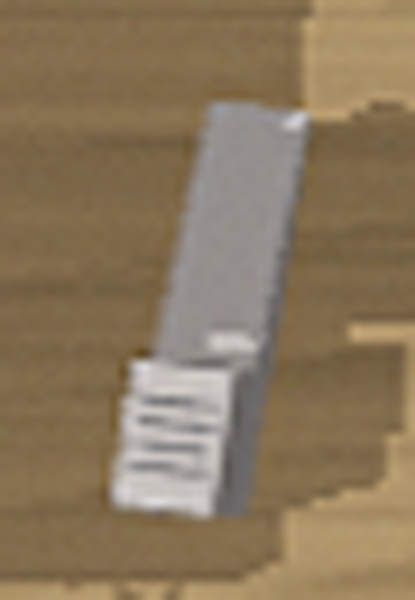

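```bash
cat >> h.py <<'E'
def box(x0,x1,y0,y1,z0,z1):
    return np.array([[x,y,z] for x in(x0,x1) for y in(y0,y1) for z in(z0,z1)],float)
ED=[(0,1),(2,3),(4,5),(6,7),(0,2),(1,3),(4,6),(5,7),(0,4),(1,5),(2,6),(3,7)]
def place(pts,pose):
    x,y,a=pose[:3];c,s=np.cos(a),np.sin(a);return np.c_[c*pts[:,0]-s*pts[:,1]+x,s*pts[:,0]+c*pts[:,1]+y,pts[:,2]+(pose[3] if len(pose)>3 else 0)]
def overlay(fn,items,roi,out):
    cal=load(fn);im=cv2.imread('pics/'+fn+'.png');x0,y0,w,h=roi;s=min(800/w,600/h)
    o=cv2.resize(im[y0:y0+h,x0:x0+w],None,fx=s,fy=s,interpolation=cv2.INTER_CUBIC)
    for pts,pose,col in items:
        q=[proj(cal,p) for p in place(pts,pose)]
        q=[(int((u-x0+.5)*s),int((v-y0+.5)*s)) for u,v in q]
        for a,b in ED: cv2.line(o,q[a],q[b],col,1)
    cv2.imwrite('pics/'+out+'.png',o)
BASE=box(-.16,.085,-.1,.1,0,.024);NEST=box(-.045,.045,-.065,.065,.024,.058)
COLD=box(-.005,.005,-.055,.055,0,.13)
ANG=box(0,.012,-.05,.05,0,.07)
ANGF=box(0,.07,-.05,.05,0,.01)
GRIP=box(-.02,.02,-.014,.014,0,.032)
TAP=np.array([[x,y,z] for x,t in((.02,.017),(.095,.002)) for y in(-.014,.014) for z in(0,t)])
E
python3 - <<'E'
from h import *
from scipy.optimize import least_squares
c=load('top0')
C=np.array
def fit(model,px,x0):
    f=lambda p:(np.array([proj(c,q) for q in place(model,p)])-px).ravel()
    r=least_squares(f,x0);print(np.round(r.x,4),'res px',np.round(r.fun,1));return r.x
g=lambda x0,y0,s,P:[((u+.5)/s-.5+x0,(v+.5)/s-.5+y0) for u,v in P]
m=C([[.085,.1,.024],[.085,-.1,.024],[-.16,-.1,.024],[-.16,.1,.024]])
b=fit(m,C(g(200,115,5,[(133,43),(512,117),(420,584),(32,502)])),[.6,.05,-.2])
n=C([[-.045,.065,.058],[-.045,-.065,.058],[.045,-.065,.058],[.045,.065,.058]])
n=fit(n,C(g(200,115,5,[(141,290),(401,345),(434,160),(176,112)])),[.6,.05,-.2])
w=fit(C([[-.02,.014,.032],[-.02,-.014,.032],[.02,.014,.032],[.02,-.014,.032],[.095,.014,.002],[.095,-.014,.002]]),C(g(130,165,9.23,[(112,505),(212,517),(135,360),(238,368),(210,102),(310,115)])),[.5,.3,-.2])
a1=fit(C([[0,.05,.07],[0,-.05,.07]]),C(g(375,160,10,[(180,472),(695,375)])),[.5,-.35,.2])
a2=fit(C([[0,.05,.0],[0,-.05,.0]]),C(g(375,160,10,[(180,472),(695,375)])),[.5,-.35,.2])
np.savez('poses.npz',b=b,n=n,w=w,a=a1)
R_=(0,0,255);G=(0,255,0);B=(255,0,0)
cold=list(n)+[.043]
its=[(BASE,b,R_),(NEST,n,G),(COLD,cold,B),(ANG,a1,R_),(ANGF,a1,G),(GRIP,w,R_),(TAP,w,G)]
overlay('top0',its,(130,110,330,130),'o_top')
overlay('side0',its,(170,110,200,180),'o_side')
overlay('top0',its,(375,160,80,60),'o_ang')
E
```

```text
[ 0.6365  0.0445 -0.1969] res px [ 0.1 -0.6  0.2 -0.5  0.1  0.4 -0.4  0.6]
[ 0.6356  0.0444 -0.1891] res px [-0.2  0.  -0.1 -0.9  0.2  0.5  0.2  0.3]
[ 0.5072  0.3156 -0.1097] res px [-0.1  0.1  0.2  0.1 -0.1 -0.2 -0.2  0.2  0.2 -0.  -0.1 -0.2]
[ 0.5336 -0.3364  0.1843] res px [ 4.7 -1.1 -4.6  1.1]
[ 0.5382 -0.3669  0.1806] res px [ 6.3 -1.4 -6.2  1.5]
```

View pics/o_top.png

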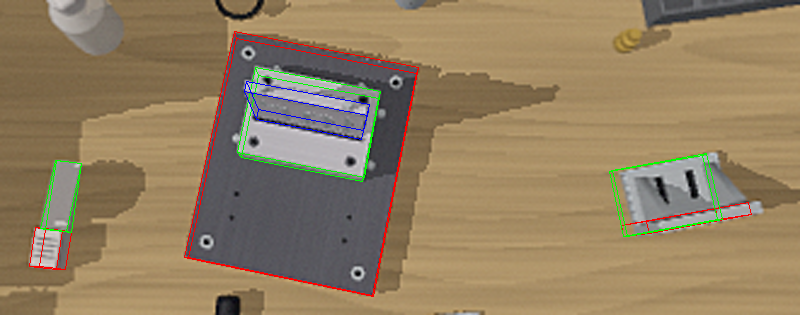

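View pics/o_side.png

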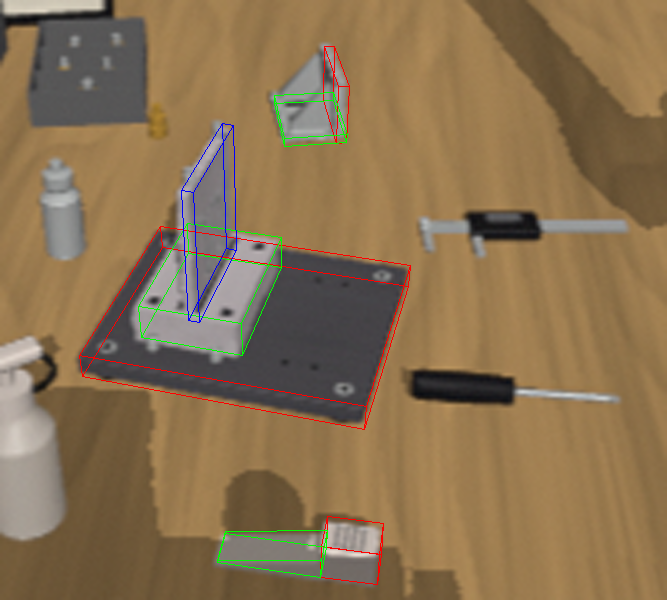

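View pics/o_ang.png

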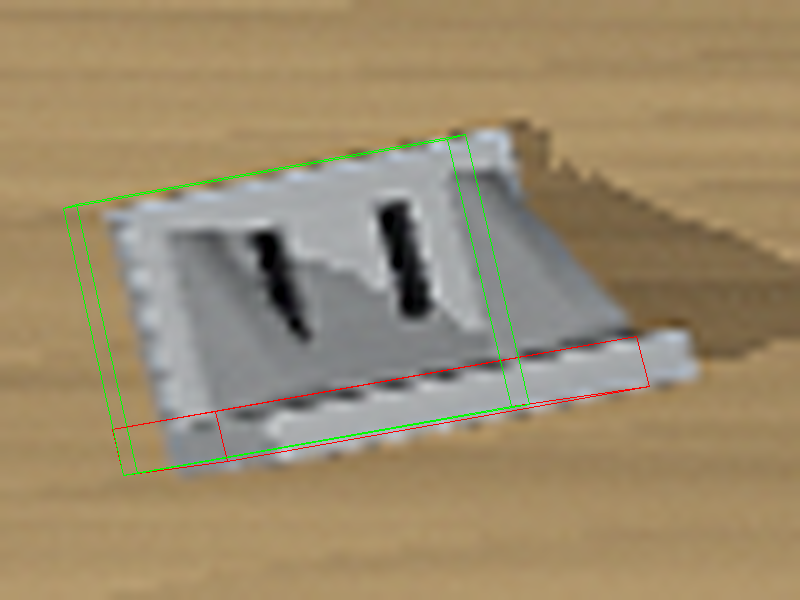

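```bash
cat >> h.py <<'E'
def go(target,yaw=None,pitchR=None):
    s=bot.read_state();M=R.from_rotvec(s['tcp_rot']).as_matrix()
    d=M.T@(np.array(target)-s['tool_pos']);y=np.arctan2(M[1,0],M[0,0])
    print('t',round(s['time'],2),'pos',np.round(s['tool_pos'],4),'yaw',round(y,4),'zaxis',np.round(M[:,2],3),'F',np.round(s['wrist_force'],1),'w',round(s['width'],3))
    print('shift units',np.round(d/.03,3), '' if yaw is None else 'az units after shift %.3f'%(-(yaw-y)/np.radians(6)))
    if yaw is not None:
        c,sn=np.cos(yaw),np.sin(yaw);N=np.c_[[c,sn,0],[sn,-c,0],[0,0,-1]]
        print('shift units if turned first',np.round(N.T@(np.array(target)-s['tool_pos'])/.03,3))
E
python3 - <<'E'
from h import *
from scipy.optimize import least_squares
c=load('top0');C=np.array
g=lambda x0,y0,s,P:[((u+.5)/s-.5+x0,(v+.5)/s-.5+y0) for u,v in P]
px=C(g(375,160,10,[(180,472),(695,375),(125,218),(510,130)]))
m=C([[0,.05,0],[0,-.05,.07],[.07,.05,.01],[.07,-.05,.01]])
r=least_squares(lambda p:(np.array([proj(c,q) for q in place(m,p)])-px).ravel(),[.53,-.34,.18]);print(np.round(r.x,4),np.round(r.fun,1))
z=dict(np.load('poses.npz'));z['a']=r.x;np.savez('poses.npz',**z)
overlay('top0',[(ANG,r.x,(0,0,255)),(ANGF,r.x,(0,255,0))],(375,160,80,60),'o_ang2')
overlay('side0',[(ANG,r.x,(0,0,255)),(ANGF,r.x,(0,255,0))],(230,110,60,60),'o_ang3')
# view pose: camera over the angle plate
go([.55,-.36,.26],-.19)
E
```

```text
[ 0.5342 -0.3496  0.2153] [-0.4  0.8  0.9  0.3 -0.4 -0.9 -0.3 -0.2]
t 0.15 pos [ 0.2774 -0.6148  0.2442] yaw -1.147 zaxis [-0.001  0.002 -1.   ] F [ 0.3  0.2 -0.2] w 1.0
shift units [ -4.005 -11.776  -0.517] az units after shift -9.139
shift units if turned first [  7.32  -10.056  -0.525]
```

View pics/o_ang2.png

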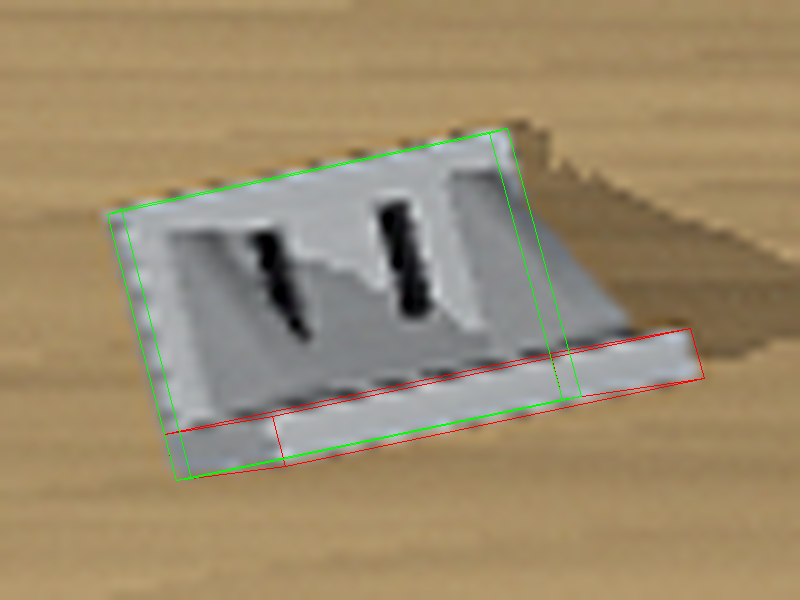

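View pics/o_ang3.png

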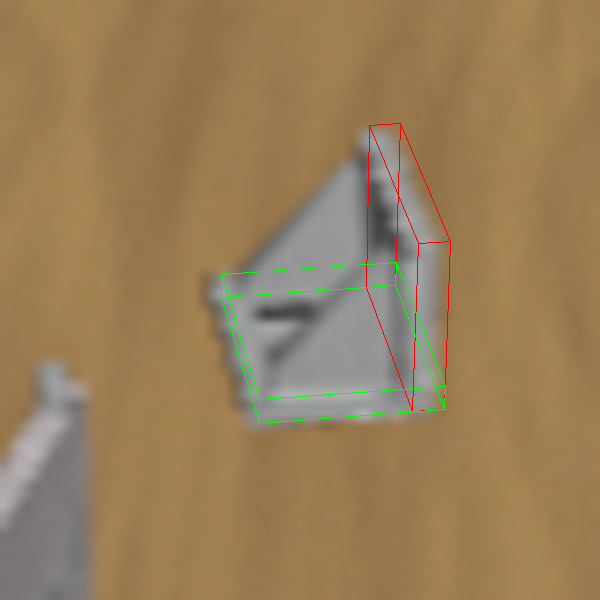

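Emit:
arm_command --steps '[0,0,-0.06,0,0,-0.914,1,0,0,-0.06,0,0,-0.914,1,0,0,-0.06,0,0,-0.914,1,0,0,-0.06,0,0,-0.914,1,0,0,-0.06,0,0,-0.914,1,0,0,-0.06,0,0,-0.914,1,0,0,-0.06,0,0,-0.914,1,0,0,0,0,0,-0.914,1,0,0,0,0,0,-0.914,1,0,0,0,0,0,-0.914,1]' --squeeze 60

```text
time: 1.4
tool_pos: [0.2775, -0.615, 0.2573]
tcp_rot: [-3.127, 0.293, 0.001]
wrist_force: [-0.8, -1.0, 0.2]
width: 1.004
```

```bash
python3 -c "
from h import *
go([.53,-.43,.26],-.19)"
```

```text
t 1.4 pos [ 0.2775 -0.615   0.2573] yaw -0.1867 zaxis [-0.     0.001 -1.   ] F [-0.8 -1.   0.2] w 1.004
shift units [ 7.127 -7.622 -0.088] az units after shift 0.032
shift units if turned first [ 7.102 -7.645 -0.09 ]
```

Emit:
arm_command --steps '[0.8,-0.85,0,0,0,0,1,0.8,-0.85,0,0,0,0,1,0.8,-0.85,0,0,0,0,1,0.8,-0.85,0,0,0,0,1,0.8,-0.85,0,0,0,0,1,0.8,-0.85,0,0,0,0,1,0.8,-0.85,0,0,0,0,1,0.8,-0.85,0,0,0,0,1,0.7,-0.85,0,0,0,0,1,0,0,0,0,0,0,1]'

```text
time: 2.65
tool_pos: [0.5316, -0.4282, 0.2573]
tcp_rot: [-3.127, 0.293, 0.001]
wrist_force: [-0.4, 0.5, 0.5]
width: 0.994
```

```bash
python3 -c "
from h import *
snap('wrist','w1')
a=np.load('poses.npz')['a']
overlay('w1',[(ANG,a,(0,0,255)),(ANGF,a,(0,255,0))],(0,0,512,384),'o_w1')
c=load('w1');print([proj(c,p) for p in place(ANG,a)])
go([.636,.044,.26],-.19)"
```

```text
[(np.float64(262.19756169599253), np.float64(136.98825941753603)), (np.float64(263.68511284186076), np.float64(143.7522627096461)), (np.float64(226.0858234430871), np.float64(50.74869164928978)), (np.float64(219.36327120034122), np.float64(38.16396861531257)), (np.float64(271.9907107935749), np.float64(132.80689949090782)), (np.float64(275.60227438010605), np.float64(138.68940265025736)), (np.float64(236.32974840037525), np.float64(46.077019810423764)), (np.float64(231.9489941266002), np.float64(32.369533320979485))]
t 2.7 pos [ 0.5306 -0.4292  0.2573] yaw -0.1878 zaxis [-0.001  0.    -1.   ] F [ 0.4 -1.2 -0.8] w 1.001
shift units [  0.509 -16.153  -0.088] az units after shift 0.021
shift units if turned first [  0.473 -16.154  -0.09 ]
```

View pics/o_w1.png

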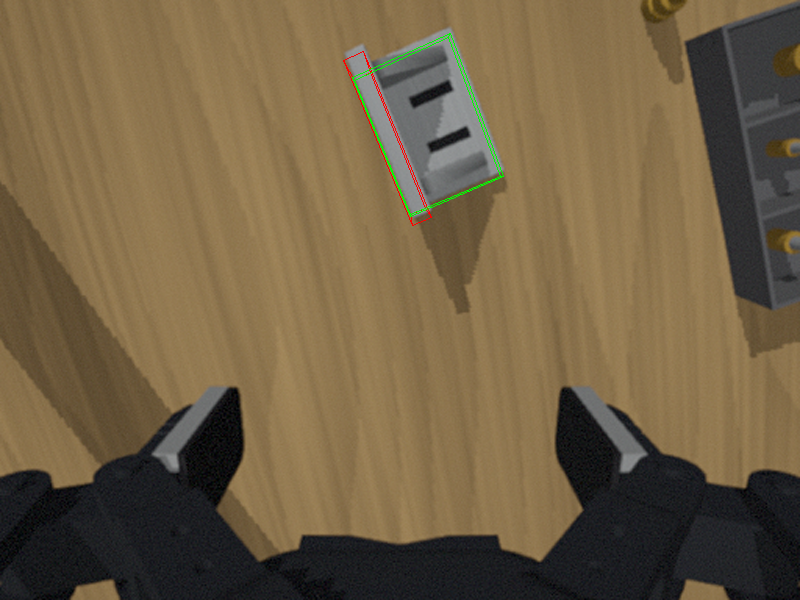

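Emit:
arm_command --steps '[0.05,-1,0,0,0,0,1,0.05,-1,0,0,0,0,1,0.05,-1,0,0,0,0,1,0.05,-1,0,0,0,0,1,0.05,-1,0,0,0,0,1,0.05,-1,0,0,0,0,1,0.05,-1,0,0,0,0,1,0.05,-1,0,0,0,0,1,0.1,-1,0,0,0,0,1,0,-1,0,0,0,0,1]'

```text
time: 3.95
tool_pos: [0.601, -0.1387, 0.2577]
tcp_rot: [3.127, -0.3, -0.0]
wrist_force: [0.5, -0.0, -0.1]
width: 0.997
```

Emit:
arm_command --steps '[0,-1,0,0,0,0,1,0,-1,0,0,0,0,1,0,-0.7,0,0,0,0,1,0,0,0,0,0,0,1]'

```text
time: 4.45
tool_pos: [0.6166, -0.0583, 0.2578]
tcp_rot: [3.127, -0.296, -0.0]
wrist_force: [-0.5, -0.1, -1.1]
width: 1.0
```

```bash
python3 -c "
from h import *
snap('wrist','w2')
z=np.load('poses.npz');b=z['b'];n=z['n']
overlay('w2',[(BASE,b,(0,0,255)),(NEST,b,(0,255,0)),(COLD,list(b)+[.043],(255,0,0))],(0,0,512,384),'o_w2')
go([.636,.044,.26],-.19)"
```

```text
t 4.5 pos [ 0.6166 -0.0591  0.2578] yaw -0.1892 zaxis [-0.    -0.001 -1.   ] F [-0.4 -0.2  0.4] w 0.999
shift units [-0.01  -3.499 -0.076] az units after shift 0.007
shift units if turned first [-0.013 -3.499 -0.074]
```

View pics/o_w2.png

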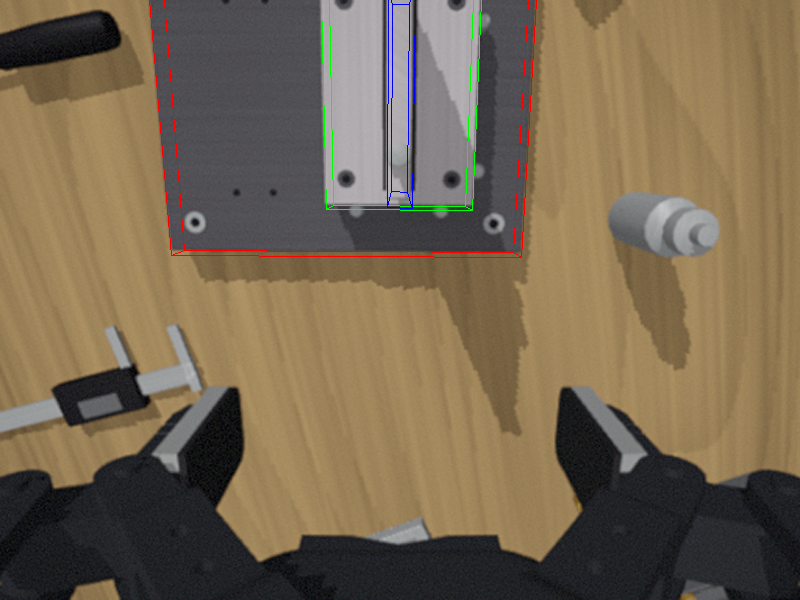

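Emit:
arm_command --steps '[0,-0.9,0,0,0,0.05,1,0,-0.9,0,0,0,0,1,0,-0.9,0,0,0,0,1,0,-0.8,0,0,0,0,1,0,0,0.3,0,0,0,1,0,0,0,0,0,0,1]'

```text
time: 5.25
tool_pos: [0.636, 0.0435, 0.2473]
tcp_rot: [3.126, -0.306, -0.004]
wrist_force: [-1.5, 0.5, 0.1]
width: 0.999
```

```bash
python3 -c "
from h import *
snap('wrist','w3')
z=np.load('poses.npz');b=z['b'];n=z['n']
overlay('w3',[(BASE,b,(0,0,255)),(NEST,b,(0,255,0)),(COLD,list(b)+[.043],(255,0,0))],(0,0,512,384),'o_w3')
go([.6365,.0445,.158],-.195)"
```

```text
t 5.3 pos [0.6363 0.0433 0.2479] yaw -0.1956 zaxis [-0.002 -0.001 -1.   ] F [ 0.4  0.1 -0.3] w 0.997
shift units [ 0.005 -0.043  2.995] az units after shift -0.006
shift units if turned first [-1.000e-03 -4.000e-02  2.995e+00]
```

View pics/o_w3.png

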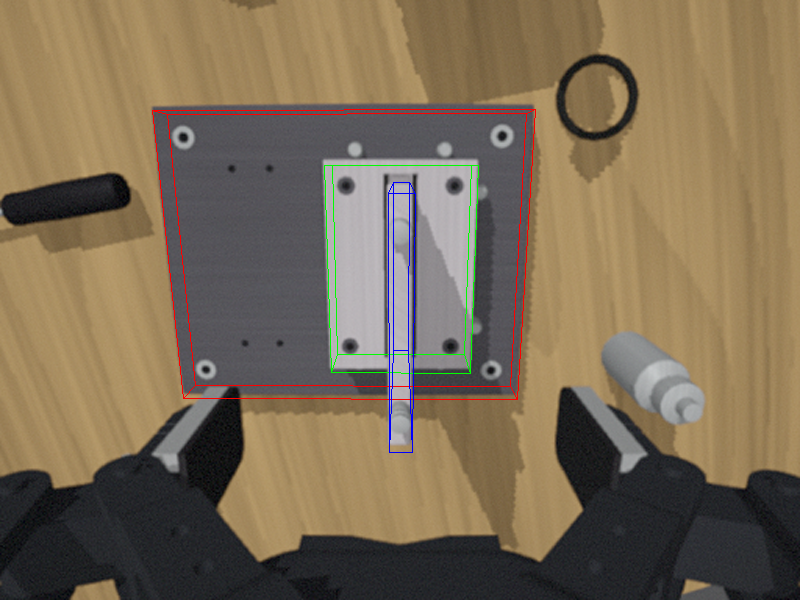

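Emit:
arm_command --steps '[0,-0.1,0.8,0,0,0,1,0,0,0.8,0,0,0,1,0,0,0.8,0,0,0,1,0,0,0.6,0,0,0,1,0,0,0,0,0,0,0,0,0,0,0,0,0,0,0,0,0,0,0,0,0,0,0,0,0,0,0,0,0,0,0,0,0,0,0,0,0,0,0,0,0,0]'

```text
time: 6.55
tool_pos: [0.6381, 0.0473, 0.1601]
tcp_rot: [-3.126, 0.306, -0.003]
wrist_force: [-0.9, 1.0, 6.1]
width: 0.104
```

```bash
python3 -c "
from h import *
snap('wrist','w4');snap('side','s4')
go([.6365,.0445,.3],-.195)"
```

```text
t 6.65 pos [0.6381 0.0473 0.1601] yaw -0.195 zaxis [ 0.002  0.    -1.   ] F [-0.7 -0.2  5.5] w 0.108
shift units [-0.026  0.1   -4.665] az units after shift 0.000
shift units if turned first [-0.034  0.102 -4.665]
```

View pics/w4.png

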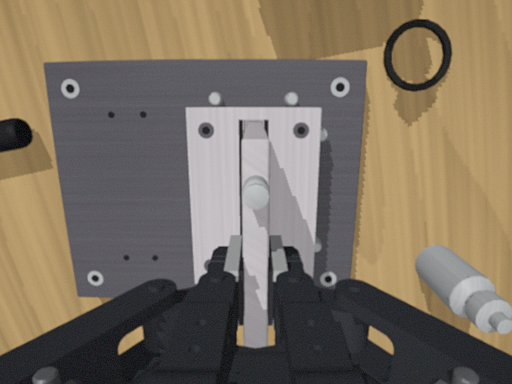

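View pics/s4.png

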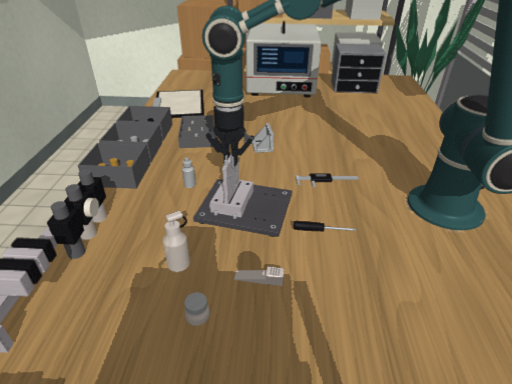

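Emit:
arm_command --steps '[0,0,-0.2,0,0,0,0,0,0,-0.4,0,0,0,0,0,0,-0.5,0,0,0,0,0,0,-0.6,0,0,0,0,0,0,-0.6,0,0,0,0,0,0,-0.5,0,0,0,0,0,0,0,0,0,0,0]'

```text
time: 7.52
tool_pos: [0.6388, 0.0472, 0.2455]
tcp_rot: [-3.126, 0.306, -0.007]
wrist_force: [-0.0, 0.4, -3.0]
width: 0.104
```

```bash
python3 -c "
from h import *
snap('side','s5')
go([.46,-.35,.24],.213)"
```

```text
t 7.58 pos [0.638  0.0472 0.244 ] yaw -0.1951 zaxis [ 0.002  0.    -1.   ] F [-0.5 -1.  -3.1] w 0.106
shift units [-3.254 14.14   0.12 ] az units after shift -3.897
shift units if turned first [-8.598 11.688  0.133]
```

View pics/s5.png

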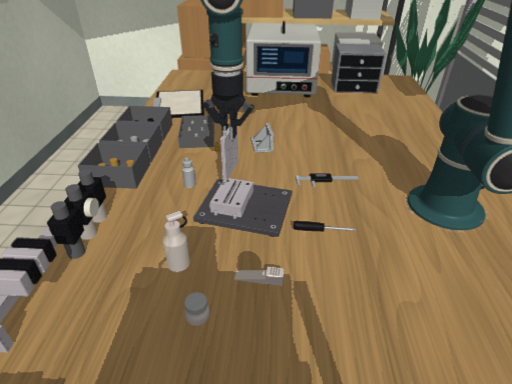

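Emit:
arm_command --steps '[0,0,0,0,0,-0.78,0,0,0,0,0,0,-0.78,0,0,0,0,0,0,-0.78,0,0,0,0,0,0,-0.78,0,0,0,0,0,0,-0.78,0]'

```text
time: 8.2
tool_pos: [0.6367, 0.0472, 0.2414]
tcp_rot: [-3.123, -0.339, 0.004]
wrist_force: [-1.4, 0.7, -2.7]
width: 0.104
```

```bash
python3 -c "
from h import *
go([.477,-.359,.24],.213)"
```

```text
t 8.2 pos [0.6367 0.0472 0.2414] yaw 0.216 zaxis [-0.003 -0.    -1.   ] F [-1.4  0.7 -2.7] w 0.104
shift units [-8.101 12.084  0.059] az units after shift 0.029
shift units if turned first [-8.065 12.108  0.045]
```

Emit:
arm_command --steps '[-0.62,0.93,0,0,0,0,0,-0.62,0.93,0,0,0,0,0,-0.62,0.93,0,0,0,0,0,-0.62,0.93,0,0,0,0,0,-0.62,0.93,0,0,0,0,0,-0.62,0.93,0,0,0,0,0,-0.62,0.93,0,0,0,0,0,-0.62,0.93,0,0,0,0,0,-0.62,0.93,0,0,0,0,0,-0.62,0.93,0,0,0,0,0]'

```text
time: 9.45
tool_pos: [0.5136, -0.2654, 0.2416]
tcp_rot: [-3.122, -0.334, 0.003]
wrist_force: [0.9, -0.3, -2.9]
width: 0.103
```

Emit:
arm_command --steps '[-0.62,0.93,0,0,0,0,0,-0.62,0.93,0,0,0,0,0,-0.62,0.93,0,0,0,0,0,0,0,0,0,-0.6,0,0,0,0,0,0,-0.6,0,0,0,0,0,0,-0.6,0,0,0,0,0,0,-0.6,0,0,0,0,0,0,0,0,0]'

```text
time: 10.45
tool_pos: [0.4783, -0.3577, 0.2411]
tcp_rot: [3.074, 0.332, -0.39]
wrist_force: [0.2, 0.0, -2.9]
width: 0.104
```

```bash
python3 -c "
from h import *
go([.477,-.359,.135],.213)
snap('side','s6');snap('top','t6')
for n in ['s6','t6']:
    i=cv2.imread(f'pics/{n}.png');i=i[90:210,200:360] if n=='s6' else i[120:240,330:490]
    cv2.imwrite(f'pics/{n}c.png',cv2.resize(i,(800,600),interpolation=cv2.INTER_CUBIC))
"
```

```text
t 10.45 pos [ 0.4783 -0.3577  0.2411] yaw 0.2151 zaxis [-0.244 -0.051 -0.968] F [ 0.2  0.  -2.9] w 0.104
shift units [0.832 0.041 3.437] az units after shift 0.020
shift units if turned first [-0.052  0.033  3.536]
```

View pics/s6c.png

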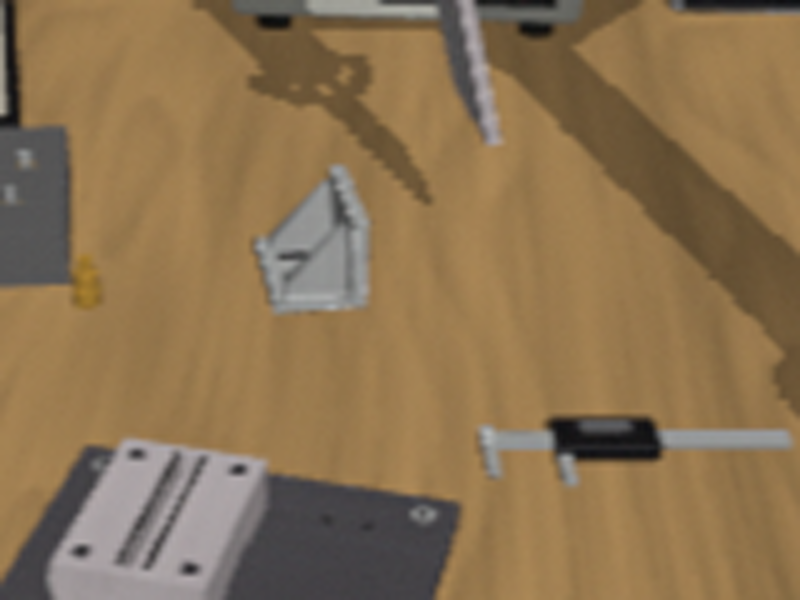

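View pics/t6c.png

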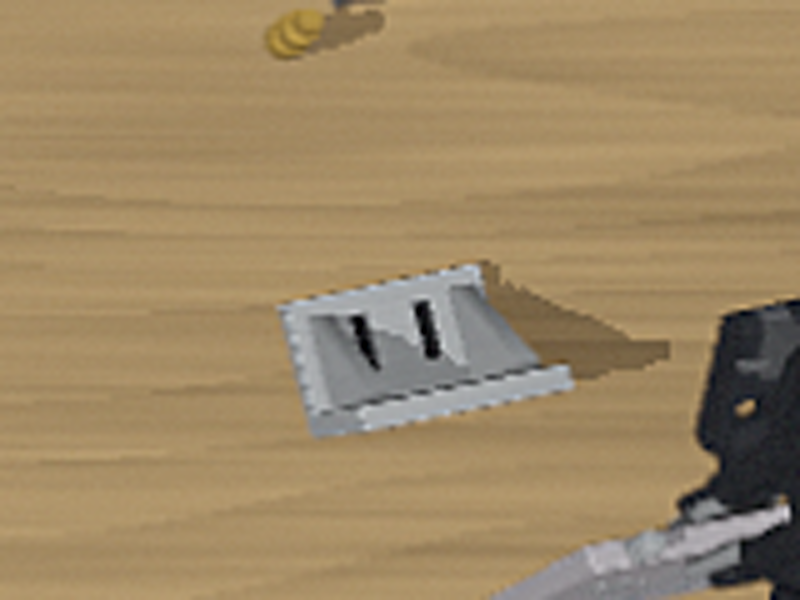

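```bash
python3 -c "
from h import *
go([.507,-.352,.122],.213)
"
```

```text
t 10.55 pos [ 0.4778 -0.3581  0.2419] yaw 0.214 zaxis [-0.243 -0.052 -0.969] F [-0.5 -0.7 -3.4] w 0.104
shift units [1.957 0.012 3.625] az units after shift 0.009
shift units if turned first [0.994 0.006 3.997]
```

Emit:
arm_command --steps '[0.3,0,0.6,0,0,0,0,0.3,0,0.6,0,0,0,0,0.3,0,0.6,0,0,0,0,0.3,0,0.6,0,0,0,0,0.3,0,0.6,0,0,0,0,0.3,0,0.5,0,0,0,0,0.1,0,0.1,0,0,0,0,0,0,0,0,0,0,0]'

```text
time: 11.55
tool_pos: [0.506, -0.3525, 0.124]
tcp_rot: [3.073, 0.329, -0.388]
wrist_force: [0.4, -0.9, -3.0]
width: 0.104
```

```bash
python3 -c "
from h import *
go([.507,-.352,.122],.213)
snap('side','s7');snap('wrist','w7')
for n in ['s7']:
    i=cv2.imread(f'pics/{n}.png');i=i[70:160,210:330]
    cv2.imwrite(f'pics/{n}c.png',cv2.resize(i,(800,600),interpolation=cv2.INTER_CUBIC))
"
```

```text
t 11.55 pos [ 0.506  -0.3525  0.124 ] yaw 0.2136 zaxis [-0.243 -0.053 -0.969] F [ 0.4 -0.9 -3. ] w 0.104
shift units [ 0.053 -0.009  0.056] az units after shift 0.006
shift units if turned first [ 0.037 -0.009  0.068]
```

View pics/s7c.png

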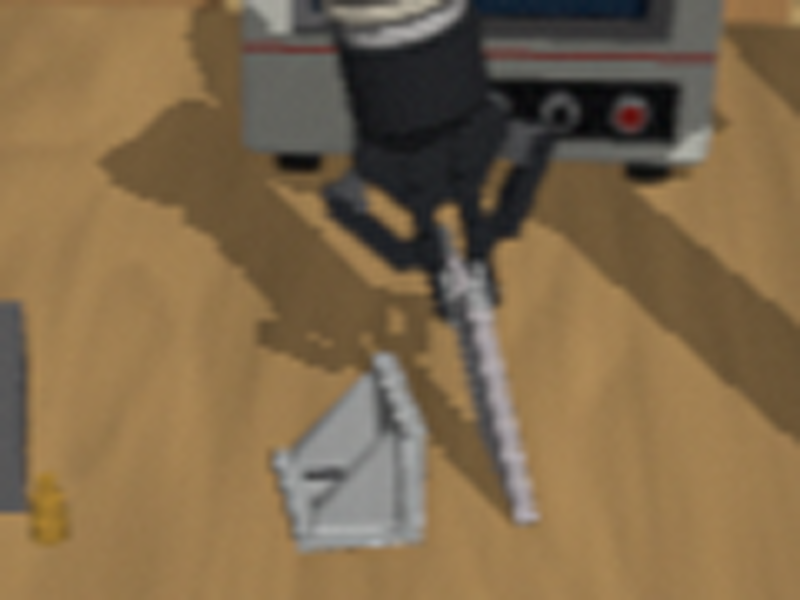

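View pics/w7.png

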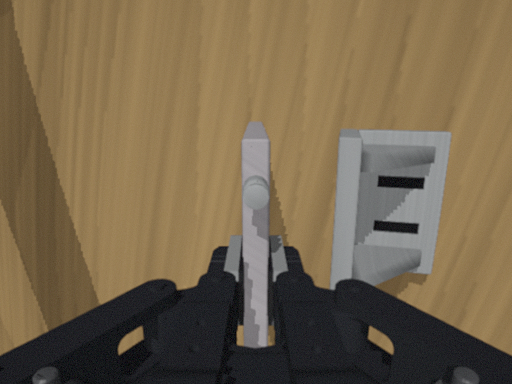

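```bash
python3 -c "
from h import *
c=load('w7');a=np.array([.536,-.346]);y=.213
for p in [(339,132),(331,288)]:
    q=atz(c,*p,.07);d=q[:2]-a;print(np.round(q,4),'A frame',np.round([np.cos(y)*d[0]+np.sin(y)*d[1],-np.sin(y)*d[0]+np.cos(y)*d[1]],4))
"
```

```text
[ 0.5241 -0.2943  0.07  ] A frame [-0.0007  0.053 ]
[ 0.5442 -0.3812  0.07  ] A frame [ 0.0005 -0.0361]
```

Emit:
arm_command --steps '[0.29,-0.05,-0.073,0,0,0,0,0.29,-0.05,-0.073,0,0,0,0,0.016,0,0.065,0,0,0,0,0.016,0,0.065,0,0,0,0,0.016,0,0.065,0,0,0,0,0,0,0,0,0,0,0]'

```text
time: 12.4
tool_pos: [0.522, -0.3457, 0.1175]
tcp_rot: [3.073, 0.329, -0.389]
wrist_force: [0.2, -0.0, -3.3]
width: 0.103
```

Emit:
arm_command --steps '[0.008,0,0.032,0,0,0,0,0.008,0,0.032,0,0,0,0,0,0,0,0,0,0,0]'

```text
time: 12.78
tool_pos: [0.5224, -0.3458, 0.1159]
tcp_rot: [3.073, 0.329, -0.388]
wrist_force: [-0.5, 0.9, -3.4]
width: 0.101
```

Emit:
arm_command --steps '[0.008,0,0.032,0,0,0,0,0.008,0,0.032,0,0,0,0,0,0,0,0,0,0,0]'

```text
time: 13.15
tool_pos: [0.5227, -0.3458, 0.1145]
tcp_rot: [3.073, 0.329, -0.388]
wrist_force: [0.0, 0.7, -1.0]
width: 0.105
```

Emit:
arm_command --steps '[0.097,0,-0.024,0,0,0,0,0.097,0,-0.024,0,0,0,0,0.097,0,-0.024,0,0,0,0,0.097,0,-0.024,0,0,0,0,0,0,0,0,0,0,0]'

```text
time: 13.78
tool_pos: [0.5345, -0.3433, 0.1142]
tcp_rot: [3.073, 0.329, -0.388]
wrist_force: [-1.1, -0.5, 3.2]
width: 0.102
```

```bash
python3 -c "
from h import *
go([.507,-.352,.122],.213)
snap('side','s8');snap('wrist','w8')
i=cv2.imread('pics/s8.png');i=i[70:160,210:330]
cv2.imwrite('pics/s8c.png',cv2.resize(i,(800,600),interpolation=cv2.INTER_CUBIC))
"
```

```text
t 13.78 pos [ 0.5345 -0.3433  0.1142] yaw 0.2135 zaxis [-0.243 -0.053 -0.969] F [-1.1 -0.5  3.2] w 0.102
shift units [-0.99   0.09  -0.013] az units after shift 0.004
shift units if turned first [-0.956  0.09  -0.259]
```

View pics/s8c.png

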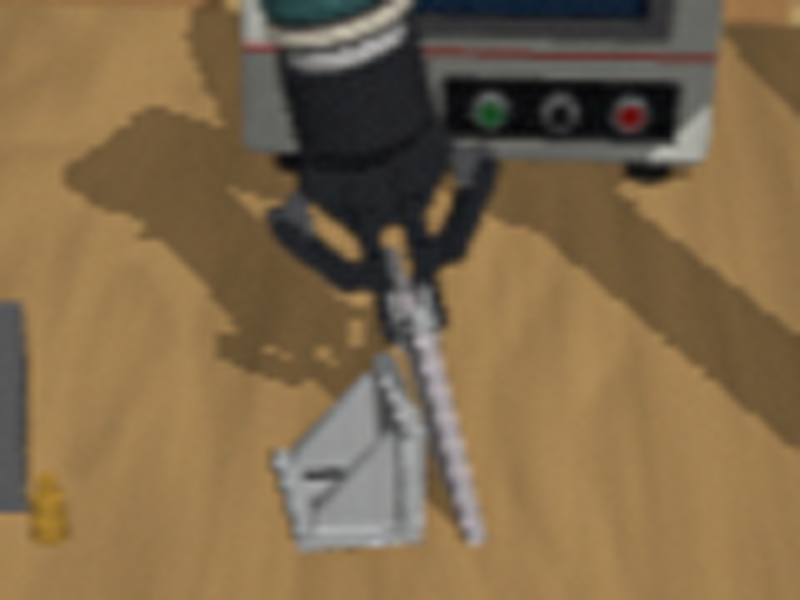

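View pics/w8.png

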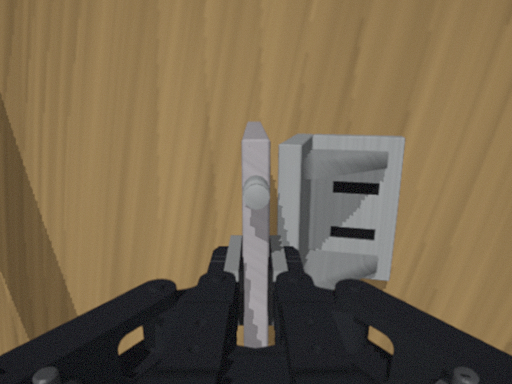

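Emit:
arm_command --steps '[0.045,0,-0.025,0,0,0,0,0.048,0,-0.016,0,0,0,0,0,0,0,0,0,0,0]'

```text
time: 14.25
tool_pos: [0.5373, -0.3425, 0.1143]
tcp_rot: [3.073, 0.329, -0.388]
wrist_force: [-2.4, -0.3, 2.7]
width: 0.105
```

Emit:
arm_command --steps '[0.03,0,-0.012,0,0,0,0,0.03,0,-0.01,0,0,0,0,0,0,0,0,0,0,0]'

```text
time: 14.62
tool_pos: [0.5392, -0.342, 0.1144]
tcp_rot: [3.073, 0.329, -0.388]
wrist_force: [-2.2, -0.3, 0.6]
width: 0.106
```

Emit:
arm_command --steps '[0.03,0,-0.01,0,0,0,0,0.03,0,-0.01,0,0,0,0,0,0,0,0,0,0,0]'

```text
time: 15.0
tool_pos: [0.5411, -0.3416, 0.1145]
tcp_rot: [3.073, 0.329, -0.388]
wrist_force: [0.0, -0.1, -2.0]
width: 0.103
```

```bash
python3 -c "
from h import *
snap('side','s9');snap('wrist','w9')
i=cv2.imread('pics/s9.png');i=i[90:160,240:330]
cv2.imwrite('pics/s9c.png',cv2.resize(i,(770,600),interpolation=cv2.INTER_CUBIC))
i=cv2.imread('pics/w9.png');i=i[100:310,180:420]
cv2.imwrite('pics/w9c.png',cv2.resize(i,(686,600),interpolation=cv2.INTER_CUBIC))
"
```

```text
(no output)
```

View pics/s9c.png

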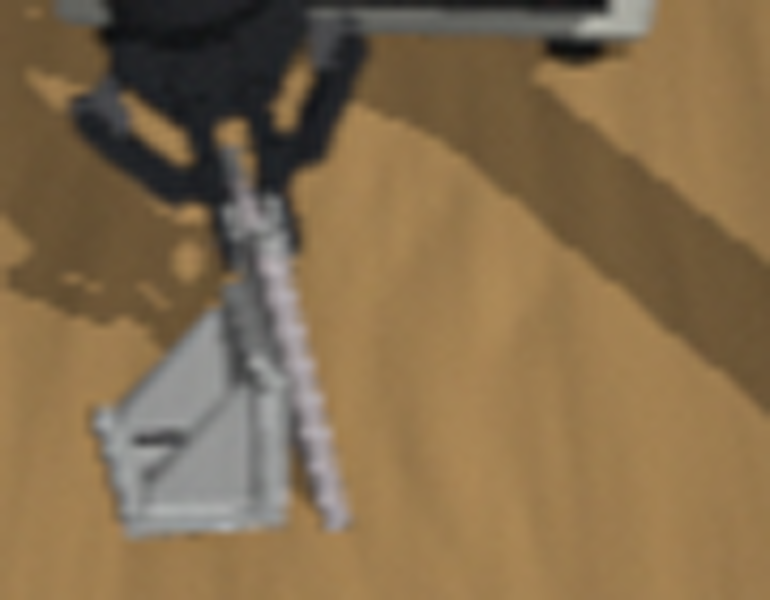

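View pics/w9c.png

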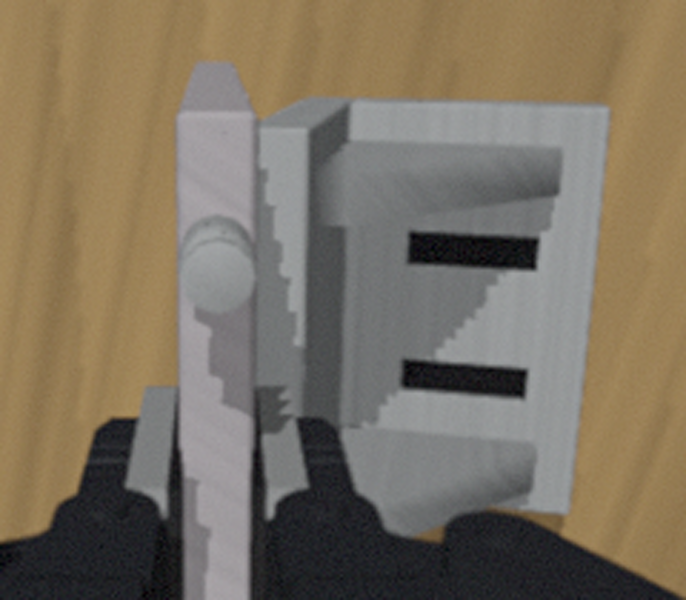

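Emit:
arm_command --steps '[0.03,0,-0.008,0,0,0,0,0.03,0,-0.008,0,0,0,0,0,0,0,0,0,0,0]'

```text
time: 15.48
tool_pos: [0.5415, -0.3415, 0.1144]
tcp_rot: [3.073, 0.329, -0.392]
wrist_force: [-5.5, -1.3, -2.2]
width: 0.11
```

Emit:
arm_command --steps '[-0.03,0,0.008,0,0,0,0,0,0,0,0,0,0,0.14,0,0,0,0,0,0,0.2,0,0,0,0,0,0,0.3,0,0,0,0,0,0,0.4,0,0,0,0,0,0,0.4]'

```text
time: 16.23
tool_pos: [0.542, -0.3416, 0.1149]
tcp_rot: [3.073, 0.329, -0.388]
wrist_force: [0.1, -0.3, -0.6]
width: 0.399
```

```bash
python3 -c "
from h import *
print(bot.read_state())
snap('side','s10');snap('wrist','w10')
i=cv2.imread('pics/s10.png');i=i[90:160,240:330]
cv2.imwrite('pics/s10c.png',cv2.resize(i,(770,600),interpolation=cv2.INTER_CUBIC))
i=cv2.imread('pics/w10.png');i=i[100:310,180:420]
cv2.imwrite('pics/w10c.png',cv2.resize(i,(686,600),interpolation=cv2.INTER_CUBIC))
"
```

```text
{'time': 16.225, 'q': array([-0.51502043,  0.42249293,  1.66441855, -0.17535521,  1.24822813,
       -0.65651942]), 'joint_vel': array([-0.00138027,  0.00043032,  0.00015407, -0.00154771,  0.00238893,
        0.00029965]), 'joint_torque': array([ 1.97148876e-02, -5.56496751e+01, -3.24912071e+01, -7.65799731e-01,
        1.04540896e+00,  1.21097150e-04]), 'tool_pos': array([ 0.5419685 , -0.34156956,  0.11489149]), 'tcp_rot': array([ 3.07294479,  0.32911071, -0.3875701 ]), 'wrist_force': array([ 0.13834448, -0.28480193, -0.56448129]), 'torque': array([ 0.05327882, -0.12804963, -0.02239777]), 'width': 0.39905790187231815}
```

View pics/s10c.png

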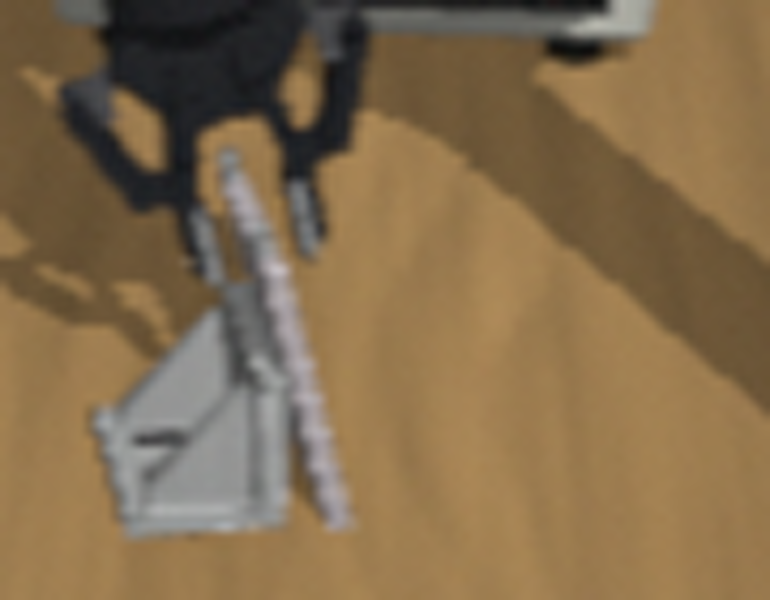

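View pics/w10c.png

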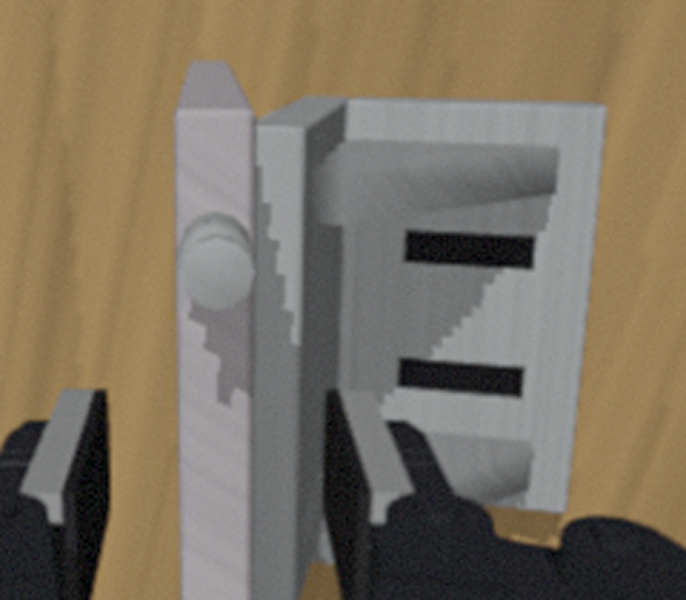

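Emit:
arm_command --steps '[0,0,-0.5,0,0,0,0.4,0,0,-0.8,0,0,0,0.4,0,0,-0.9,0,0,0,0.4,0,0,-0.9,0,0,0,0.4,0,0,-0.9,0,0,0,0.6,0,0,-0.6,0,0.8,0,0.8,0,0,0,0,0.8,0,1,0,0,0,0,0.8,0,1,0,0,0,0,0,0,1]'

```text
time: 17.45
tool_pos: [0.5746, -0.3349, 0.2502]
tcp_rot: [3.123, 0.332, 0.001]
wrist_force: [-0.8, 1.2, -1.1]
width: 1.003
```

```bash
python3 -c "
from h import *
go([.47,.27,.25],1.46)
snap('side','s11');snap('top','t11')
i=cv2.imread('pics/s11.png');i=i[90:160,240:330]
cv2.imwrite('pics/s11c.png',cv2.resize(i,(770,600),interpolation=cv2.INTER_CUBIC))
"
```

```text
t 17.45 pos [ 0.5746 -0.3349  0.2502] yaw 0.2119 zaxis [ 0.001 -0.001 -1.   ] F [-0.8  1.2 -1.1] w 1.003
shift units [ 8.3400e-01 -2.0445e+01 -2.0000e-02] az units after shift -11.918
shift units if turned first [ 1.9654e+01 -5.6940e+00  7.0000e-03]
```

View pics/s11c.png

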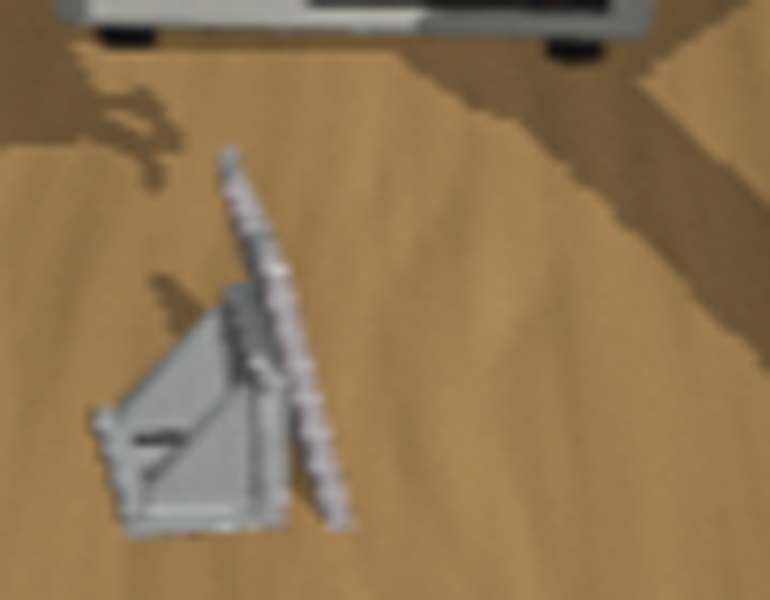

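View pics/t11.png

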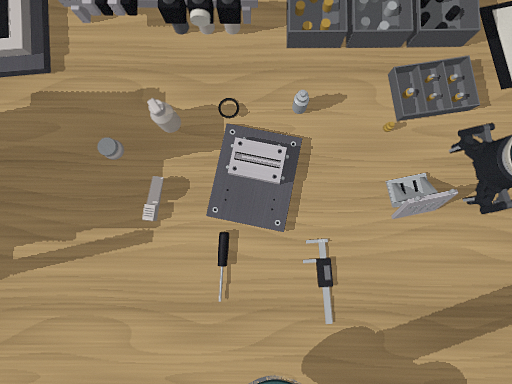

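Emit:
arm_command --steps '[0.1,-1,0,0,0,0,1,0.1,-1,0,0,0,0,1,0.1,-1,0,0,0,0,1,0.1,-1,0,0,0,0,1,0.1,-1,0,0,0,0,1,0.1,-1,0,0,0,0,1,0.1,-1,0,0,0,0,1,0.1,-1,0,0,0,0,1,0.1,-1,0,0,0,0,1,0.1,-1,0,0,0,0,1]'

```text
time: 18.8
tool_pos: [0.5415, -0.0333, 0.2486]
tcp_rot: [3.123, 0.336, -0.002]
wrist_force: [0.6, -0.4, -0.6]
width: 1.005
```

Emit:
arm_command --steps '[0,0,0,0,0,-1,1,0,0,0,0,0,-1,1,0,0,0,0,0,-1,1,0,0,0,0,0,-1,1,0,0,0,0,0,-1,1,0,0,0,0,0,-1,1,0,0,0,0,0,-1,1,0,0,0,0,0,-1,1,0,0,0,0,0,-1,1,0,0,0,0,0,-1,1]'

```text
time: 20.05
tool_pos: [0.5416, -0.0343, 0.2485]
tcp_rot: [-2.534, -1.857, 0.002]
wrist_force: [-0.1, 0.3, -0.3]
width: 1.002
```

Emit:
arm_command --steps '[0,0,0,0,0,-1,1,0,0,0,0,0,-0.9,1]'

```text
time: 20.3
tool_pos: [0.5416, -0.0343, 0.2485]
tcp_rot: [-2.337, -2.099, 0.002]
wrist_force: [-0.6, -0.2, 0.3]
width: 1.001
```

```bash
python3 -c "
from h import *
go([.56,.31,.22],1.46)
"
```

```text
t 20.3 pos [ 0.5416 -0.0343  0.2485] yaw 1.4637 zaxis [-0.001 -0.001 -1.   ] F [-0.6 -0.2  0.3] w 1.001
shift units [11.477 -0.617  0.943] az units after shift 0.035
shift units if turned first [11.474 -0.66   0.951]
```

Emit:
arm_command --steps '[1,-0.06,0,0,0,0,1,1,-0.06,0,0,0,0,1,1,-0.06,0,0,0,0,1,1,-0.06,0,0,0,0,1,1,-0.06,0,0,0,0,1,1,-0.06,0,0,0,0,1,1,-0.06,0,0,0,0,1,1,-0.06,0.2,0,0,0,1,1,-0.06,0.3,0,0,0,1,1,-0.06,0.2,0,0,0,1]'

```text
time: 21.55
tool_pos: [0.5566, 0.2671, 0.2269]
tcp_rot: [2.34, 2.095, -0.003]
wrist_force: [0.1, 0.6, -0.1]
width: 1.004
```

Emit:
arm_command --steps '[0.7,0,0.1,0,0,0,1,0.7,0,0,0,0,0,1,0,0,0,0,0,0,1]'

```text
time: 21.92
tool_pos: [0.5616, 0.3085, 0.2246]
tcp_rot: [2.34, 2.096, 0.0]
wrist_force: [0.2, -0.6, 0.4]
width: 0.996
```

```bash
python3 -c "
from h import *
snap('wrist','w12');w=np.load('poses.npz')['w']
overlay('w12',[(GRIP,w,(0,0,255)),(TAP,w,(0,255,0))],(0,0,512,384),'o_w12')
go([w[0],w[1],.06],w[2]+np.pi/2)
"
```

```text
t 21.98 pos [0.5615 0.3075 0.2247] yaw 1.4606 zaxis [ 0.    -0.001 -1.   ] F [-0.1  1.   0.4] w 1.002
shift units [ 0.071 -1.829  5.488] az units after shift -0.005
shift units if turned first [ 0.07  -1.827  5.489]
```

View pics/o_w12.png

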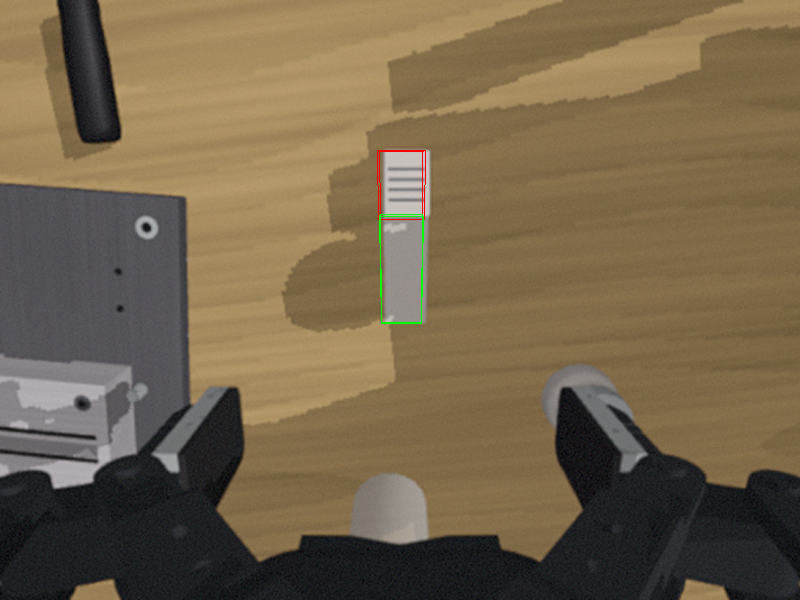

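Emit:
arm_command --steps '[0.07,-0.92,0,0,0,0,1,0.07,-0.91,0,0,0,0,1,0,0,0.9,0,0,0,1,0,0,0.9,0,0,0,1,0,0,0.9,0,0,0,1,0,0,0.9,0,0,0,1,0,0,0.9,0,0,0,1,0,0,0.9,0,0,0,1,0,0,0,0,0,0,1]'

```text
time: 23.1
tool_pos: [0.5054, 0.3153, 0.0603]
tcp_rot: [-2.342, -2.093, 0.008]
wrist_force: [-0.9, 0.3, 0.5]
width: 0.998
```

```bash
python3 -c "
from h import *
snap('wrist','w13');w=np.load('poses.npz')['w']
w[1]+=.002
overlay('w13',[(GRIP,w,(0,0,255)),(TAP,w,(0,255,0))],(0,0,512,384),'o_w13')
go([w[0],w[1],.02],w[2]+np.pi/2)
"
```

```text
t 23.15 pos [0.5066 0.3162 0.062 ] yaw 1.4586 zaxis [-0.002 -0.001 -1.   ] F [-0.4 -0.5 -0.2] w 1.0
shift units [0.052 0.016 1.399] az units after shift -0.023
shift units if turned first [0.049 0.014 1.399]
```

View pics/o_w13.png

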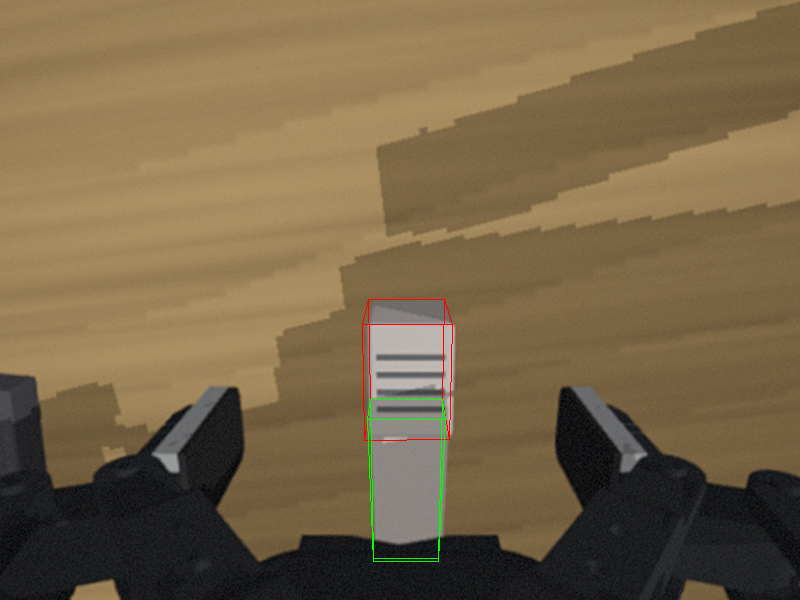

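Emit:
arm_command --steps '[0.06,0.01,0.7,0,0,0,1,0,0,0.7,0,0,0,1,0,0,0,0,0,0,0,0,0,0,0,0,0,0,0,0,0,0,0,0,0,0,0,0,0,0,0,0,0,0,0,0,0,0,0]' --squeeze 80

```text
time: 24.02
tool_pos: [0.5088, 0.3198, 0.0219]
tcp_rot: [2.341, 2.094, 0.004]
wrist_force: [-0.6, 0.1, 5.7]
width: 0.312
```

```bash
python3 -c "
from h import *
snap('wrist','w14')
go([.5,.3,.02],1.46)
"
```

```text
t 24.07 pos [0.5088 0.3198 0.0219] yaw 1.4595 zaxis [ 0.002  0.001 -1.   ] F [-0.5  0.1  6. ] w 0.313
shift units [-0.69  -0.218  0.062] az units after shift -0.005
shift units if turned first [-0.69  -0.218  0.064]
```

View pics/w14.png

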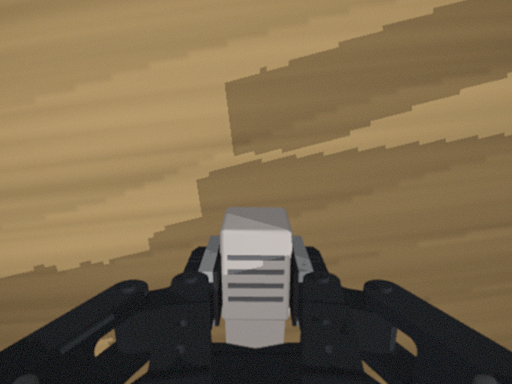

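Emit:
arm_command --steps '[0,0,-0.4,0,0,0,0,0,0,-0.7,0,0,0,0,0,0,-0.8,0,0,0,0,0,0,-0.7,0,0,0.4,0,0,0,0,0,0,0.4,0,0,0,0,0,0,0,0]'

```text
time: 24.82
tool_pos: [0.5074, 0.319, 0.0988]
tcp_rot: [-2.427, -1.995, 0.0]
wrist_force: [0.1, 0.3, -1.1]
width: 0.312
```

```bash
python3 -c "
from h import *
go([.4913,.0755,.1],1.376)
"
```

```text
t 24.82 pos [0.5074 0.319  0.0988] yaw 1.3762 zaxis [-0. -0. -1.] F [ 0.1  0.3 -1.1] w 0.312
shift units [-8.067  1.044 -0.038] az units after shift 0.001
shift units if turned first [-8.067  1.045 -0.038]
```

Emit:
arm_command --steps '[-0.9,0.1,0,0,0,0,0,-0.9,0.12,0,0,0,0,0,-0.9,0.12,0,0,0,0,0,-0.9,0.12,0,0,0,0,0,-0.9,0.12,0,0,0,0,0,-0.9,0.12,0,0,0,0,0,-0.9,0.12,0,0,0,0,0,-0.9,0.12,0,0,0,0,0,-0.87,0.1,0,0,0,0,0,0,0,0,0,0,0,0]'

```text
time: 26.08
tool_pos: [0.4903, 0.0743, 0.0978]
tcp_rot: [-2.428, -1.992, 0.002]
wrist_force: [-0.3, 1.4, -1.7]
width: 0.318
```

```bash
cat >> h.py <<'E'
BP=[.637,.0465,-.196]
def wedge_pose(s=None):
    s=s or bot.read_state();M=R.from_rotvec(s['tcp_rot']).as_matrix();yy=np.arctan2(M[1,0],M[0,0])-np.pi/2
    t=s['tool_pos'];return [t[0]-.0015*np.cos(yy),t[1]-.0015*np.sin(yy),yy,t[2]-.0219]
def tip_b(s=None):
    w=wedge_pose(s);p=np.array(w[:2])+.095*np.array([np.cos(w[2]),np.sin(w[2])])-BP[:2];a=BP[2]
    return np.round([np.cos(a)*p[0]+np.sin(a)*p[1],-np.sin(a)*p[0]+np.cos(a)*p[1],w[3]],4)
E
python3 -c "
from h import *
go([.4913,.0755,.1],1.376);print('tip in base frame',tip_b())
w=wedge_pose()
for n in ['top','side','wrist']:
    snap(n,n+'15')
its=[(BASE,BP,(0,0,255)),(NEST,BP,(0,255,0)),(GRIP,w,(0,0,255)),(TAP,w,(0,255,0))]
overlay('top15',its,(200,115,110,120),'o_t15')
overlay('side15',its,(170,130,150,120),'o_s15')
overlay('wrist15',its,(0,0,512,384),'o_w15')
"
```

```text
t 26.07 pos [0.4903 0.0743 0.0978] yaw 1.374 zaxis [-0.002 -0.    -1.   ] F [-0.3  1.4 -1.7] w 0.318
shift units [ 0.047  0.024 -0.072] az units after shift -0.019
shift units if turned first [ 0.047  0.025 -0.072]
tip in base frame [-0.0558 -0.0014  0.0759]
```

View pics/o_t15.png

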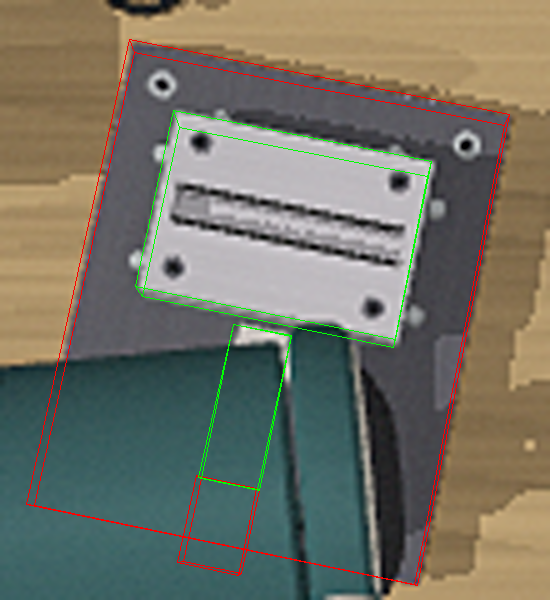

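View pics/o_s15.png

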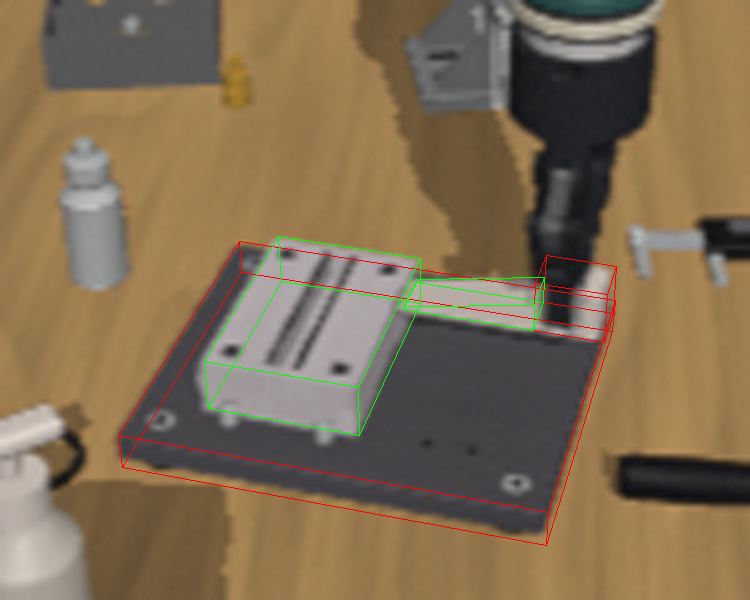

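View pics/o_w15.png

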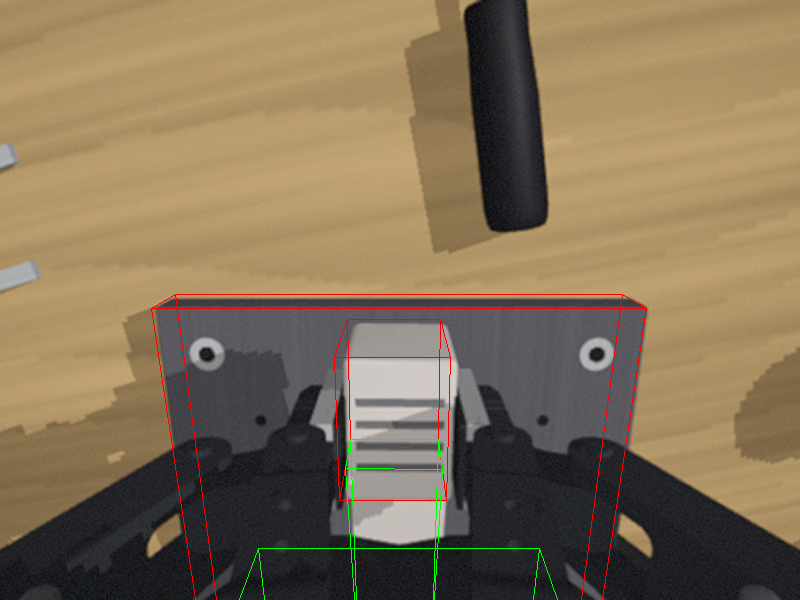

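Emit:
arm_command --steps '[0,0,0.5,0,0,0,0,0,0,0.5,0,0,0,0,0,0,0.4,0,0,0,0,0,0,0.1,0,0,0,0,0,0,0,0,0,0,0]'

```text
time: 26.85
tool_pos: [0.4911, 0.0756, 0.0529]
tcp_rot: [-2.427, -1.994, 0.001]
wrist_force: [-0.5, 0.3, -0.5]
width: 0.312
```

```bash
python3 -c "
from h import *
go([.4913,.0755,.0459],1.376);print('tip in base frame',tip_b())"
```

```text
t 26.85 pos [0.4911 0.0756 0.0529] yaw 1.3758 zaxis [-0.001 -0.    -1.   ] F [-0.5  0.3 -0.5] w 0.312
shift units [-0.002  0.009  0.235] az units after shift -0.002
shift units if turned first [-0.002  0.008  0.235]
tip in base frame [-0.0553  0.0002  0.031 ]
```

Emit:
arm_command --steps '[0,0,0.1,0,0,0,0,0,0,0.07,0,0,0,0,0,0,0.05,0,0,0,0,0,0,0,0,0,0,0]'

```text
time: 27.35
tool_pos: [0.4912, 0.0756, 0.0468]
tcp_rot: [-2.427, -1.994, 0.0]
wrist_force: [-0.9, 0.2, -0.4]
width: 0.31
```

Emit:
arm_command --steps '[0,0,0.03,0,0,0,0,0,0,0,0,0,0,0]'

```text
time: 27.6
tool_pos: [0.4914, 0.0756, 0.046]
tcp_rot: [2.427, 1.994, 0.0]
wrist_force: [0.7, -1.4, -0.4]
width: 0.311
```

Emit:
arm_command --steps '[0,0,0.03,0,0,0,0,0,0,0,0,0,0,0]'

```text
time: 27.85
tool_pos: [0.4915, 0.0756, 0.0459]
tcp_rot: [2.427, 1.995, 0.0]
wrist_force: [-2.7, -0.2, 5.8]
width: 0.308
```

Emit:
arm_command --steps '[0,0,0.03,0,0,0,0,0,0,0,0,0,0,0]'

```text
time: 28.1
tool_pos: [0.4915, 0.0756, 0.0459]
tcp_rot: [-2.427, -1.995, 0.0]
wrist_force: [-5.2, -0.6, 13.3]
width: 0.313
```

Emit:
arm_command --steps '[0,0,-0.04,0,0,0,0,0,0.12,0,0,0,0,0,0,0.12,0,0,0,0,0,0,0.12,0,0,0,0,0,0,0.12,0,0,0,0,0,0,0.12,0,0,0,0,0,0,0,0,0,0,0,0]'

```text
time: 28.98
tool_pos: [0.5096, 0.0722, 0.0459]
tcp_rot: [2.427, 1.994, 0.001]
wrist_force: [-0.3, 0.6, 5.0]
width: 0.311
```

```bash
python3 -c "
from h import *
go([.4913,.0755,.0459],1.376);print('tip in base frame',tip_b())
w=wedge_pose()
snap('side','s16');snap('top','t16')
its=[(BASE,BP,(0,0,255)),(NEST,BP,(0,255,0)),(GRIP,w,(0,0,255)),(TAP,w,(0,255,0))]
overlay('side16' if 0 else 's16',[],(170,130,150,120),'o_s16')
overlay('t16',[],(200,115,110,120),'o_t16')
"
```

```text
t 28.98 pos [0.5096 0.0722 0.0459] yaw 1.3757 zaxis [ 0.001  0.    -1.   ] F [-0.3  0.6  5. ] w 0.311
shift units [-0.011 -0.619 -0.001] az units after shift -0.003
shift units if turned first [-0.011 -0.619 -0.001]
tip in base frame [-0.0365  0.0005  0.024 ]
```

View pics/o_s16.png

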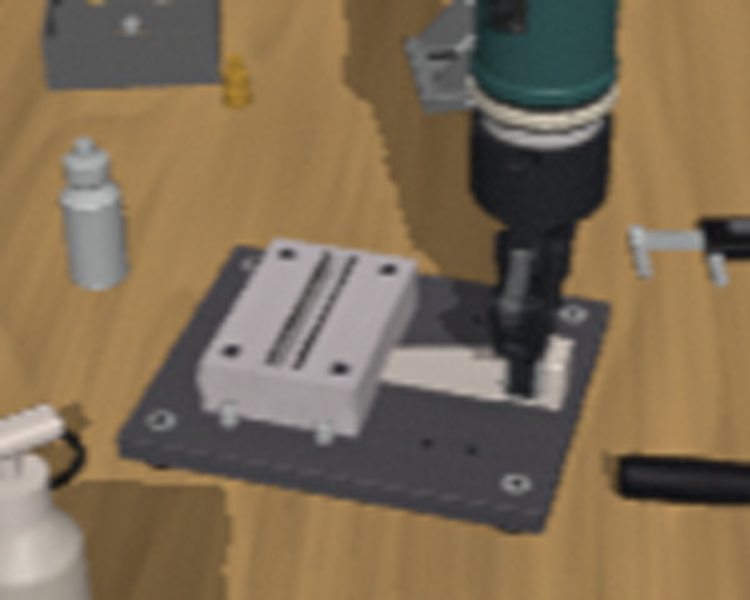

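View pics/o_t16.png

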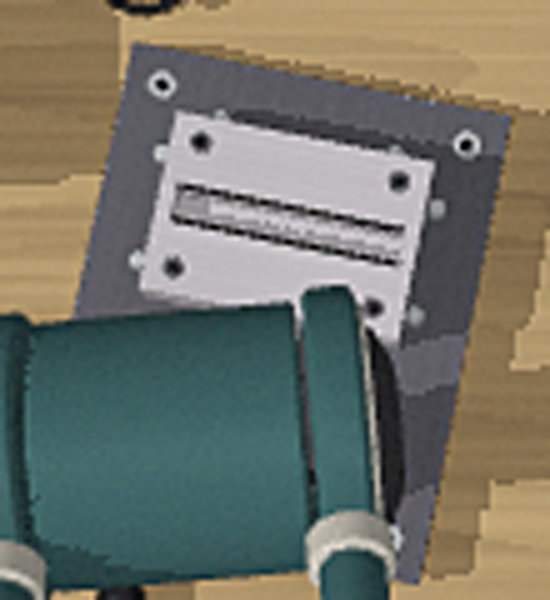

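Emit:
arm_command --steps '[0,0.1,0,0,0,0,0,0,0.1,0,0,0,0,0,0,0,0,0,0,0,0]'

```text
time: 29.45
tool_pos: [0.5151, 0.0711, 0.0459]
tcp_rot: [-2.427, -1.994, -0.0]
wrist_force: [-2.8, 0.6, 6.3]
width: 0.31
```

Emit:
arm_command --steps '[0,0.07,0,0,0,0,0,0,0.07,0,0,0,0,0,0,0,0,0,0,0,0]'

```text
time: 29.82
tool_pos: [0.5163, 0.0708, 0.0458]
tcp_rot: [-2.424, -1.991, 0.007]
wrist_force: [-11.8, 2.7, 16.3]
width: 0.308
```

Emit:
arm_command --steps '[0,0.07,0,0,0,0,0,0,0.07,0,0,0,0,0,0,0,0,0,0,0,0]'

```text
time: 30.2
tool_pos: [0.5197, 0.07, 0.0459]
tcp_rot: [-2.423, -1.991, 0.008]
wrist_force: [-13.9, 2.8, 18.5]
width: 0.306
```

Emit:
arm_command --steps '[0,0.07,-0.02,0,0,0,0,0,0.07,0,0,0,0,0,0,0,0,0,0,0,0]'

```text
time: 30.58
tool_pos: [0.5239, 0.0691, 0.0459]
tcp_rot: [-2.424, -1.991, 0.008]
wrist_force: [-12.7, 1.3, 13.5]
width: 0.308
```

```bash
cat > chk.py <<'E'
from h import *
import sys
go([.4913,.0755,.0459],1.376);print('tip in base frame',tip_b())
n=sys.argv[1];snap('side','s'+n);snap('wrist','w'+n)
overlay('s'+n,[],(215,170,70,60),'o_s'+n)
E
python3 chk.py 17
```

```text
t 30.57 pos [0.5239 0.0691 0.0459] yaw 1.3755 zaxis [-0.007  0.001 -1.   ] F [-12.7   1.3  13.5] w 0.308
shift units [-0.    -1.106  0.007] az units after shift -0.005
shift units if turned first [ 1.000e-03 -1.106e+00 -1.000e-03]
tip in base frame [-0.0219  0.0002  0.024 ]
```

View pics/o_s17.png

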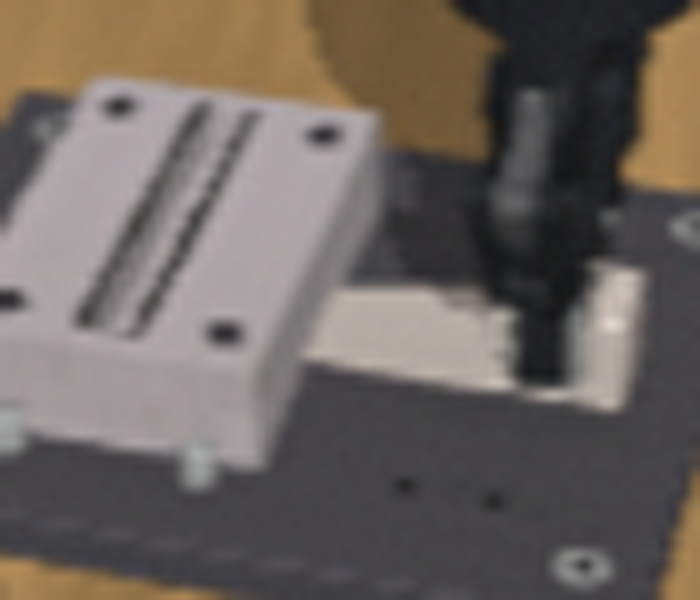

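View pics/w17.png

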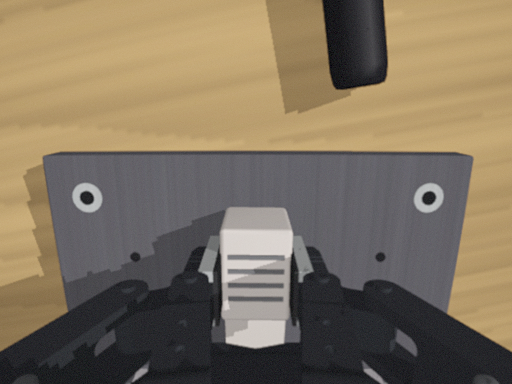

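Emit:
arm_command --steps '[0,0.07,0,0,0,0,0,0,0.07,0,0,0,0,0,0,0.07,0,0,0,0,0,0,0.07,0,0,0,0,0,0,0,0,0,0,0,0,0,0,0,0,0,0,0]'

```text
time: 31.42
tool_pos: [0.5321, 0.0674, 0.0459]
tcp_rot: [-2.424, -1.991, 0.008]
wrist_force: [-11.0, 1.7, 13.1]
width: 0.314
```

```bash
python3 chk.py 18
```

```text
t 31.43 pos [0.5321 0.0674 0.0459] yaw 1.3755 zaxis [-0.007  0.001 -1.   ] F [-11.    1.7  13.1] w 0.314
shift units [-0.    -1.387  0.009] az units after shift -0.005
shift units if turned first [ 1.000e-03 -1.387e+00 -1.000e-03]
tip in base frame [-0.0135  0.0002  0.024 ]
```

View pics/o_s18.png

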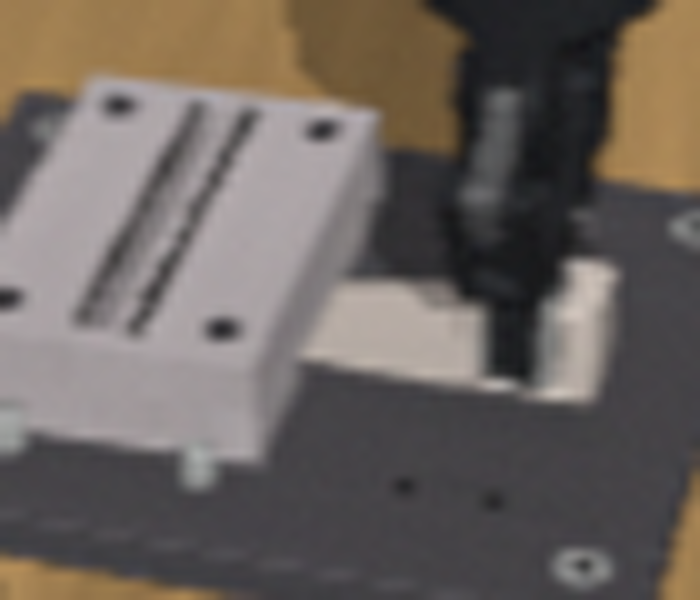

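View pics/w18.png

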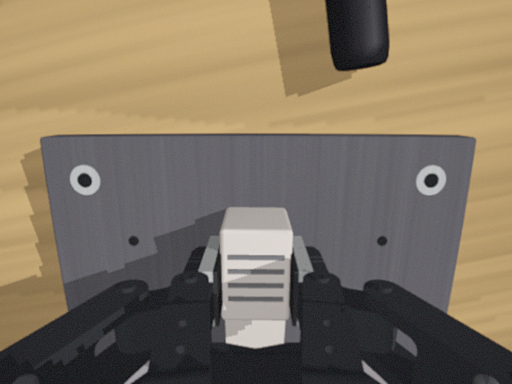

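Run:
```python
from h import *
a=cv2.imread('pics/s16.png',0);b=cv2.imread('pics/s18.png',0);cal=load('s16')
# nest top holes: front (x -.032?) find px in full image: (120,105),(323,133),(222,330),(8,300) in crop scale 10 offset 215,170
s=10
P=np.float32([((u+.5)/s-.5+215,(v+.5)/s-.5+170) for u,v in [(120,105),(323,133),(222,330),(8,300),(258,462),(378,115)]]).reshape(-1,1,2)
q,st,e=cv2.calcOpticalFlowPyrLK(a,b,P,None,winSize=(11,11),maxLevel=2)
c,sn=np.cos(BP[2]),np.sin(BP[2])
def W(x,y,z):return [BP[0]+c*x-sn*y,BP[1]+sn*x+c*y,z+.024]
for p,r in zip(P[:,0],q[:,0]):
    w=atz(cal,*p,.058);d=w[:2]-BP[:2];x=c*d[0]+sn*d[1];y=-sn*d[0]+c*d[1]
    def pr(ph):
        X,Z=x-.045,.034;return np.array(proj(cal,W(.045+X*np.cos(ph)+Z*np.sin(ph),y,-X*np.sin(ph)+Z*np.cos(ph))))
    print(np.round([x,y],3),'flow',np.round(r-p,2),'pred per 1mm lip',np.round(pr(.001/.09)-pr(0),3),'pred 3.4',np.round(pr(.0034/.09)-pr(0),2))
```

```text
[ 0.036 -0.049] flow [-0.56 -0.29] pred per 1mm lip [-0.12  -0.047] pred 3.4 [-0.41 -0.15]
[-0.028 -0.051] flow [-0.64 -0.63] pred per 1mm lip [-0.125 -0.241] pred 3.4 [-0.44 -0.82]
[-0.027  0.049] flow [-0.65 -0.83] pred per 1mm lip [-0.139 -0.249] pred 3.4 [-0.48 -0.85]
[0.035 0.052] flow [-0.6  -0.29] pred per 1mm lip [-0.129 -0.052] pred 3.4 [-0.44 -0.17]
[-0.053  0.101] flow [-0.36 -0.6 ] pred per 1mm lip [-0.147 -0.34 ] pred 3.4 [-0.52 -1.16]
[-0.041 -0.064] flow [-1.39 -0.58] pred per 1mm lip [-0.123 -0.28 ] pred 3.4 [-0.43 -0.95]
```

Emit:
arm_command --steps '[0,0.06,0,0,0,0,0,0,0.03,0,0,0,0,0,0,0,0,0,0,0,0,0,0,0,0,0,0,0,0,0,0,0,0,0,0,0,0,0,0,0,0,0]'

```text
time: 32.28
tool_pos: [0.5345, 0.067, 0.0459]
tcp_rot: [-2.423, -1.991, 0.009]
wrist_force: [-13.0, 3.3, 13.6]
width: 0.312
```

```bash
python3 chk.py 19
python3 - <<'E'
from h import *
snap('top','t19')
a=cv2.imread('pics/s16.png',0);b=cv2.imread('pics/s19.png',0)
P=np.float32([((u+.5)/10-.5+215,(v+.5)/10-.5+170) for u,v in [(120,105),(323,133),(222,330),(8,300)]]).reshape(-1,1,2)
q,_,_=cv2.calcOpticalFlowPyrLK(a,b,P,None,winSize=(11,11),maxLevel=2)
f=(q-P)[:,0];print(np.round(f,2),'lift mm ~',(f[[0,3],1].mean()-f[[1,2],1].mean())/.195)
overlay('s19',[],(130,70,230,170),'o_s19b')
# cold plate tilt from side view
i=cv2.imread('pics/s19.png');
E
```

```text
t 32.27 pos [0.5345 0.067  0.0459] yaw 1.3755 zaxis [-0.008  0.001 -1.   ] F [-13.    3.3  13.6] w 0.312
shift units [-0.    -1.468  0.01 ] az units after shift -0.005
shift units if turned first [ 1.000e-03 -1.468e+00 -1.000e-03]
tip in base frame [-0.011   0.0002  0.024 ]
[[-0.57 -0.3 ]
 [-0.72 -0.77]
 [-0.75 -0.97]
 [-0.6  -0.28]] lift mm ~ 2.9684997
```

View pics/o_s19b.png

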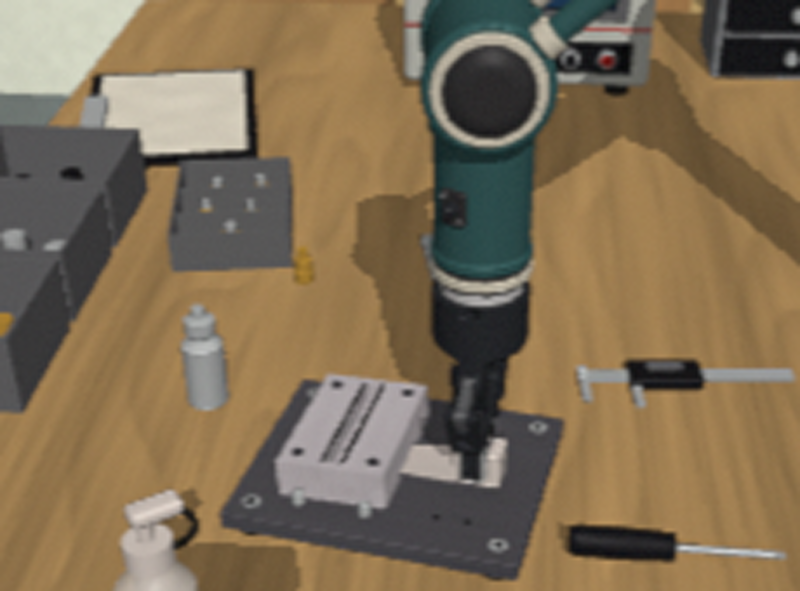

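View pics/t19.png

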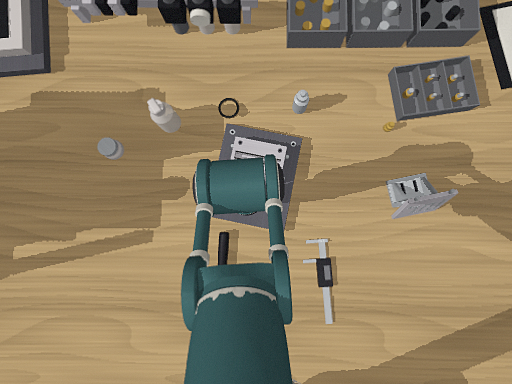

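```bash
python3 -c "
from h import *
s=bot.read_state();print(s['time'],s['wrist_force'],s['width'],np.abs(s['joint_vel']).max())
print(bot.finish_job())"
```

```text
32.425 [-12.13717734   3.14822575  13.65125048] 0.311160544115812 0.0007918783246350186
the job is handed in; nothing more can be done
None
```

I lifted the cold plate out of the nest and leaned it against the front face of the angle plate, foot on the bench, then let go. I then pushed the wedge flat along the base plate into the pry slot and handed the job in with it still held, at about 32.4 s of the 58 s allowed.

- **Cold plate:** it was set down tilted 0.25 rad and square to the face. It looked unmoved in the side view after release, and the top view just before hand-in showed it still leaning. I did not re-measure the tilt.
- **Nest lift:** the two estimates disagree a little. Image motion in the side view gives about 3.0 mm; wedge travel past first contact gives about 3.8 mm. Both lie inside the allowed range.
- **Wedge:** by arm pose, the thin end was about 34 mm inside the front face and about 0.2 mm off the centre line. The tool was about 0.008 rad off vertical, and the wrist camera at the last wrist check, 3 mm before the end of the push, showed no slip in the grip.
- **Holding force:** the wrist read about 12 N along the push and 14 N down with the arm still. The push is slightly above the stated 4–10 N, because I was also pressing the wedge lightly onto the base plate.
- **Nest position:** it slid back about 0.5 mm against its rear pins.
- **Other things on the bench:** they looked unmoved in the last pictures I viewed. I did not measure their positions.

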